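# Clamp a heel lift in the gluing jig

## Robot

A 6-joint arm with a two-finger parallel gripper is mounted at the origin on the work surface. World frame = base frame: x ahead of the robot, y to its left, z up, the work surface at z = 0. Lengths are in m, angles in rad, forces in N, time in s.
With the tool pointing down it reaches from about 0.35 to 0.8 m from the base axis. Payload 7.3 kg.
Tool frame: the origin (TCP) lies at the very end of the fingers, on their centre line; the grasp point (between the pads) lies behind it (ctrl.grasp_offset is the z of the grasp point in the tool frame, in m); z points along the fingers, y is the direction in which the jaws open and shut (so a half turn about z gives the same grasp; the last joint's range is limited). The gripper opens to 85 mm and grips with 20 to 120 N. Pads are 22 mm wide; open, the fingers measure 114 mm over their backs; the gripper's body (76 mm by 85 mm) begins 54 mm behind the grasp point. The pads swing forward as they close: fully open they stand 13 mm farther back than shut.
Start: joints at [-1.433, 0.342, 1.524, -0, 1.275, -0.146], TCP at [0.147, -0.504, 0.231] pointing down, gripper open.
Joint ranges: [-2.53, 2.53], [-0.77, 2.02], [0.04, 2.7], [-1, 4.14], [0.28, 2.66], [-3.11, 3.11]. Speed limits (rad/s): [2.57, 2.57, 3.14, 3.14, 3.14, 3.14].

## Interface

Orientations are given as [roll, pitch, yaw] about the fixed x, y, z axes, in that order (R = Rz(yaw) Ry(pitch) Rx(roll)).
In Python, from workcell import status, grab_frame, camera_info, sign_off, ctrl gives the robot as it stands.
- The arm moves only by the tool move_arm, never from a script. Its argument "moves" is a list of rows, each a list of 3 entries, a list of its own where there are three numbers: the gripper command: -1 is shut, 1 is fully open, values between are in proportion, then the shift along the tool's x, y, z in m, then the turn, a rotation vector about the tool's x, y, z in rad. In form: [[gripper, [x, y, z], [wx, wy, wz]], ...]. A call has exactly 5 rows; each row shifts and turns the commanded pose from where the row before left it, along the tool's axes as they then stand; what a row does not reach is not made up. A row lasts 1/12 s, in which the tool goes at most 41.7 mm and 7.16 degrees, less where a joint would pass 70% of its speed; a pose out of reach is approached as far as the arm can. A call is refused whole if a number of a shift passes 0.0417 or a number of a turn 0.125, either way. A call with a gripper value outside its range is refused whole. The fingers move at their own pace and stop on an object; "newtons" is the grip in N (left out, the last holds). Time passes only in rows, so rows that do not move let the fingers close, or fill a call up. It gives the time, the measured TCP pose, the force and the opening at its end, in the units of the state.
- status.read_state(): the state, without advancing time (a new reading comes with each control period).
- grab_frame(name): name is "scene" or "top"; returns the picture (480x640x3 uint8, red, green, blue); there is no depth.
- camera_info(name): a dict with "intrinsics" (3x3 intrinsics, pixels), "k1" (the pictures are not rectified: a ray, as slopes to the right and down, at radius r is drawn at 1 + k1 r^2 times it, then the intrinsics apply), "R" (3x3) and "t" (3): a world point X has camera coordinates R X + t. Camera axes: x right, y down, z forward; pixel columns grow to the right and rows downward; lengths in m; the calibration is good to about 2 mm. A picture is of the moment at which its call begins. camera_info takes no time and is no camera call.
- sign_off(): hands the job in, once; it reports no verdict.
The state is a dict: "time": time; "joint_positions": joint angles; "qd": joint speeds; "effort": joint torques, N m; "tcp_pos": TCP position; "eef_rot": TCP orientation; "contact_force": force on the tool from outside, world axes, zero at the start; "wrist_torque": the same for the moment, N m; "gripper_width": finger opening in m.
Only numpy, scipy, OpenCV 4.12 (cv2) and the standard library are available. Lean on these libraries where they do the work, as an engineer would, in place of code of your own. Each camera call takes 0.05 s, during which the arm holds its last target.

## Task

Stand the round-topped cork heel lift, straight edge down, in the channel of the wooden gluing jig, its end level with the fence's open end. Clip the spring clamp, which lies in a tray with no room to squeeze its handles, level over the fence's open end, so that it pinches lift and fence flat together and stays there. Leave the square lift, the glue can and the hammer where they are.

Things in the scene. Friction and masses are not known exactly. Their poses are not given: they have to be found in the camera images.
- jig: wooden gluing jig fixed to the bench: base 120 (x) x 85 (y -45 to +40) x 10 high. Fence: upright board, x -60 to +60, y 0 to +14, top at z = 46. Low lip z 10 to 16, y -28 to -22, x -28 to +50. Back stop across the channel from x = +16, top at z = 40. The open end for the clamp is x = -60, facing the robot. Origin: on the bench, mid length, at the fence's inner face
- jig_seat (a point): floor of the jig's channel (22 wide, between lip and fence), at -24, -8, 10 mm in the jig's frame, same axes: where the lift's origin lies when the lift stands flat against the fence with its end level with the open end
- jig_open_end (a point): point on the jig's open end (at -60, 0, 28 mm in its frame, same axes): fence's inner face, half way up the fence
- lift: the heel lift: a loose cork plate 72 wide (x) x 16 thick (y) x 72 tall (z), standing on its straight edge on the bench; sides straight up to 36, above that a half circle of radius 36. About 80 g. Origin: centre of the underside
- tray: plywood clamp tray fixed to the bench: floor 4 thick, x -84 to +40, 96 wide in y; pocket 84 wide inside, its walls up to z = 38 at both sides (x -84 to -6) and behind. The clamp lies flat in it, handles in the pocket (no room there for fingers or for squeezing), nose sticking out to +x, free at both sides
- clamp: black plastic spring clamp like a big clothes peg, lying flat, 150 long, 26 high, 80 g: two levers on an upright pin. Origin: pin axis, underside; x to the nose, z up. The frame belongs to the +y lever: opened by q (joint jaw), the mid-line points at this yaw minus q/2. Jaw pads lie +58 to +76 along the mid-line, 24 high
- jaw (a joint): opening angle of the clamp, rad: 0 shut by its spring, 0.34 with jaw pads parallel and 30 mm apart (lift plus fence), 0.66 fully open (pads 51 mm apart)
- square_lift: bystander: cork plate with square corners, 72 x 16 x 72, standing on the bench. Origin: centre of the underside
- glue_can: bystander: metal can, 68 diameter, 90 high. Origin: centre of the underside
- hammer: bystander: hammer, 220 long, lying on the bench beyond the jig. Origin at its middle
- clamp_nose (a point): on the clamp at 48, 0, 13 mm in its frame: middle of the closed nose, where its sides are parallel, 28 wide outside (from 40 to 58 mm ahead of the pin)
- clamp_grip (a point): on the clamp at -55, 0, 13 mm in its frame: between the handles (which run -10 to -73 from the pin). Width over the handles here: 62 closed (75 at the ends), 44 with the jaws 30 apart, 26 fully open. Squeezing here with about 16 N opens the jaws fully
Things that resemble listed ones, but are neither listed nor needed, are in the scene too. Leave any orange look-alike of the lift alone.

How it is judged:
On the way:
1. the lift stands in the jig's channel, on the base, its end about level with the fence's open end (x of lift in the frame of jig_seat between -0.012 and 0.012 m and y of lift in the frame of jig_seat between -0.009 and 0.003 m and z of lift in the frame of jig_seat below 0.003 m and angle between lift's own z axis and vertical below 0.1 rad), for 0.2 s.
At the end, for the whole second after the job is handed in: Lift upright on the jig's base within 0.08 rad, within 12 mm of jig_seat along the fence and 3 mm across; clamp level within 0.35 rad, pin at least 20 mm outside the open end, gripping lift and fence (over 2 N on each, jaw 0.26 to 0.44); all at rest (x of lift in the frame of jig_seat between -0.012 and 0.012 m and y of lift in the frame of jig_seat between -0.003 and 0.003 m and z of lift in the frame of jig_seat below 0.004 m and angle between lift's own z axis and vertical below 0.08 rad and angle between the x axis of lift and the x axis of jig, either way round below 0.08 rad and value of joint jaw between 0.26 and 0.44 rad and contact force between clamp and jig above 2 N and contact force between clamp and lift above 2 N and x of clamp in the frame of jig_open_end below -0.02 m and angle between clamp's own z axis and vertical below 0.35 rad and linear speed of each of clamp, lift below 0.02 m/s); the robot touches nothing.
It fails at once if a bystander is moved by more than 40 mm (distance of any of square_lift, glue_can, hammer from where it was at the start of the episode above 0.04 m).
It also fails if it takes over 72 s, if anything falls off the work surface, if the arm or the gripper's body presses on something with over 40 N, if the wrist force passes 120 N, or if a joint passes its speed limit or range.

## Working session

There is one attempt and no reset: what is moved stays moved. The work goes in short steps, Python scripts to look and compute and a tool call to move; the robot and the scene stay as the last step left them, time stands still between calls to the robot, and variables do not carry over. Pictures are saved under pics/ and viewed, and the job is handed in when it is done.

Besides the shell and the picture viewer there is one more tool, called after "Emit:" in YAML: its name, and indented under it one key for each argument. move_arm: Moves the arm, as the interface text tells. Its arguments: {"type":"object","properties":{"moves":{"type":"array"},"newtons":{"type":"number"}},"required":["moves"]}

```bash
ls; mkdir -p pics; python3 - <<'E'
from workcell import status, grab_frame, camera_info, ctrl
import cv2,numpy as np
np.set_printoptions(precision=4,suppress=True)
print(status.read_state()); print([a for a in dir(ctrl) if a[0]!='_'],ctrl.grasp_offset)
for n in("scene","top"):
    im=grab_frame(n); cv2.imwrite(f"pics/{n}0.png",im[:,:,::-1]); print(n,camera_info(n))
E
```

```text
pics
{'time': 0.0, 'joint_positions': array([-1.433 ,  0.3427,  1.5251,  0.    ,  1.2754, -0.146 ]), 'qd': array([ 0.0008, -0.0009, -0.0006,  0.0016,  0.0006,  0.0011]), 'effort': array([ -0.0004, -43.368 , -24.601 ,  -0.0003,   0.0079,   0.    ]), 'tcp_pos': array([ 0.147 , -0.5036,  0.2306]), 'eef_rot': array([-3.14  , -0.0002,  0.2838]), 'contact_force': array([ 0.2233, -0.2912, -0.1376]), 'wrist_torque': array([ 0.0069, -0.0085, -0.0601]), 'gripper_width': 0.08539615863120767}
['IKError', 'grasp_offset'] -0.0187
scene {'intrinsics': array([[509.048 ,   0.    , 322.4599],
       [  0.    , 509.048 , 233.3222],
       [  0.    ,   0.    ,   1.    ]]), 'k1': -0.05396971728208547, 'R': array([[ 0.8267,  0.5624, -0.0119],
       [ 0.4715, -0.7043, -0.5307],
       [-0.3069,  0.4331, -0.8475]]), 't': array([-0.5311, -0.2445,  1.3075])}
top {'intrinsics': array([[535.6415,   0.    , 312.3002],
       [  0.    , 535.6415, 229.9522],
       [  0.    ,   0.    ,   1.    ]]), 'k1': -0.13375425732879087, 'R': array([[ 0.0184, -0.9997, -0.014 ],
       [-0.9948, -0.0169, -0.1004],
       [ 0.1002,  0.0158, -0.9948]]), 't': array([0.0283, 0.6476, 1.202 ])}
```

View pics/scene0.png

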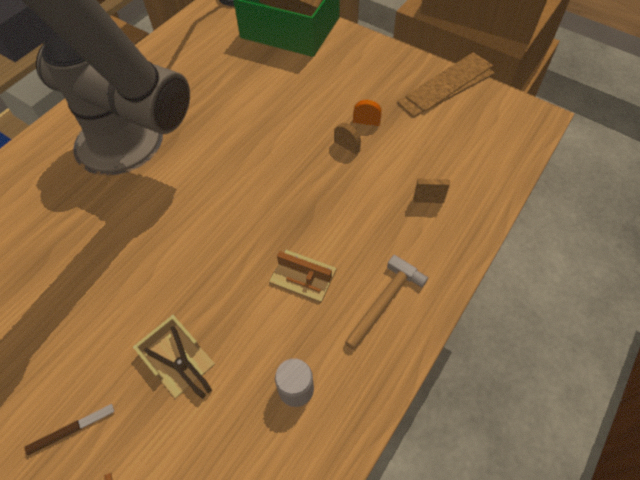

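View pics/top0.png

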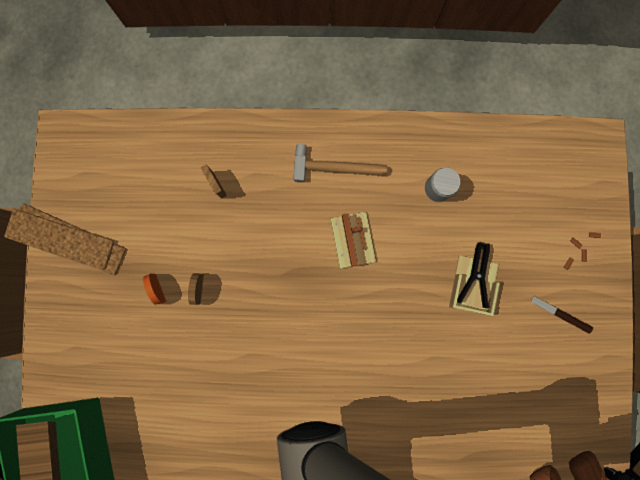

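```bash
cat > h.py <<'E'
import cv2,numpy as np
from workcell import camera_info
np.set_printoptions(precision=4,suppress=True)
C={n:camera_info(n) for n in("scene","top")}
def slopes(n,p):
    c=C[n];K=c["intrinsics"];return cv2.undistortPoints(np.array([[p]],float),K,np.array([c["k1"],0,0,0.]))[0,0]
def ray(n,p):
    c=C[n];s=slopes(n,p);d=c["R"].T@np.array([s[0],s[1],1]);return -c["R"].T@c["t"],d/np.linalg.norm(d)
def plane(n,p,z):
    o,d=ray(n,p);return o+d*(z-o[2])/d[2]
def tri(ps,pt):
    o1,d1=ray("scene",ps);o2,d2=ray("top",pt)
    A=np.stack([d1,-d2],1);s=np.linalg.lstsq(A,o2-o1,rcond=None)[0]
    a=o1+d1*s[0];b=o2+d2*s[1];return (a+b)/2,np.linalg.norm(a-b)
def proj(n,X):
    c=C[n];r,_=cv2.Rodrigues(c["R"]);return cv2.projectPoints(np.array([X],float),r,c["t"],c["intrinsics"],np.array([c["k1"],0,0,0.]))[0][0,0]
def crop(src,n,box,k,out):
    im=cv2.imread(src);x0,y0,x1,y1=box;c=cv2.resize(im[y0:y1,x0:x1],None,fx=k,fy=k,interpolation=cv2.INTER_CUBIC)
    for x in range(x0,x1,10):cv2.putText(c,str(x),((x-x0)*k,8),0,.3,(255,255,255),1);cv2.line(c,((x-x0)*k,10),((x-x0)*k,16),(255,255,255),1)
    for y in range(y0,y1,10):cv2.putText(c,str(y),(0,(y-y0)*k),0,.3,(255,255,255),1);cv2.line(c,(22,(y-y0)*k),(28,(y-y0)*k),(255,255,255),1)
    cv2.imwrite(out,c); return c
E
python3 - <<'E'
from h import *
B={"lift":((320,95,395,165),(140,262,215,312)),"jig":((260,245,345,305),(320,200,390,275)),"tray":((125,310,225,405),(440,230,510,320))}
for k,(s,t) in B.items():
    f=8 if k!="tray" else 6
    a=crop("pics/scene0.png","scene",s,f,f"pics/{k}_s.png");crop("pics/top0.png","top",t,f,f"pics/{k}_t.png")
E
```

```text
(no output)
```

View pics/lift_s.png

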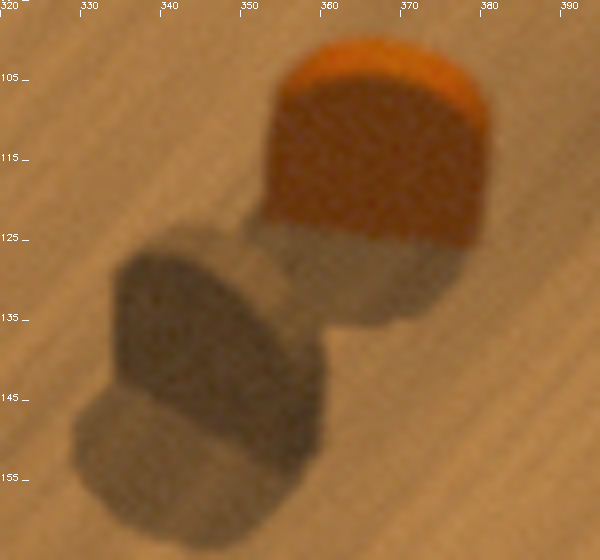

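View pics/lift_t.png

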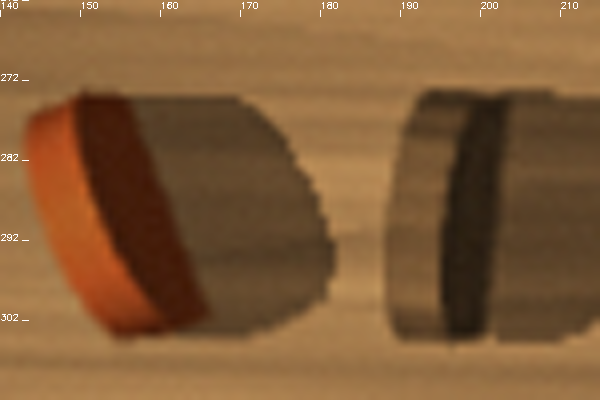

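View pics/jig_s.png

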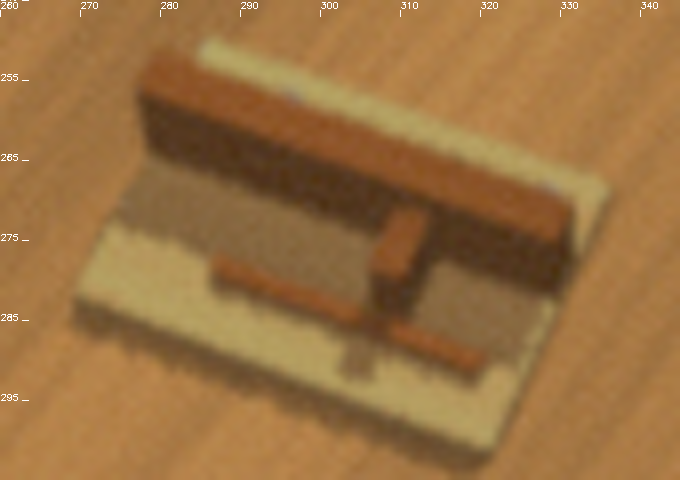

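View pics/jig_t.png

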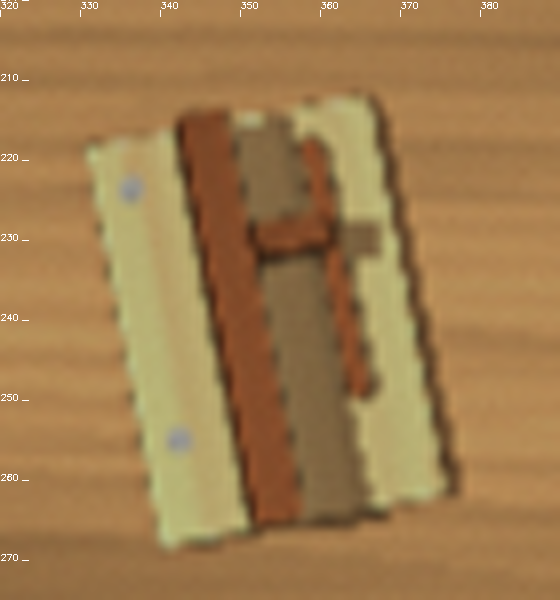

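View pics/tray_s.png

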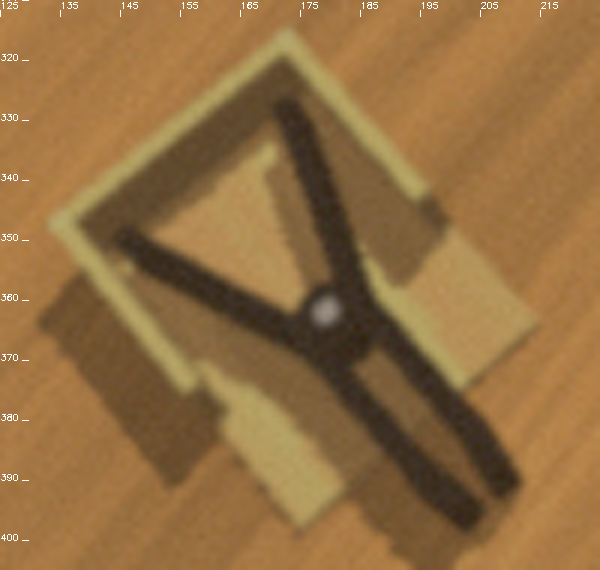

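View pics/tray_t.png

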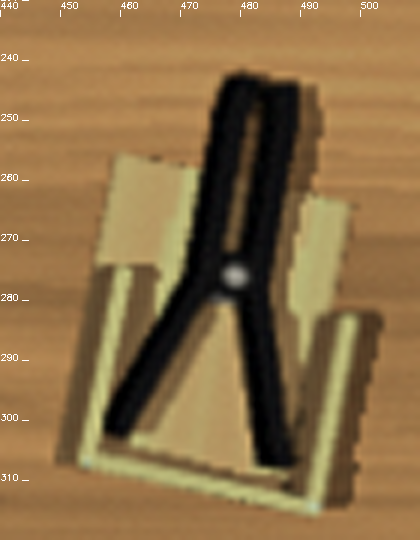

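```bash
python3 - <<'E'
from h import *
for n in C: print(n,-C[n]["R"].T@C[n]["t"])
def T(l,s,t): X,e=tri(s,t);print(l,X,"gap",e.round(4));return X
a=T("lift base near",(334,143),(200.9,303.9));b=T("lift base far",(358,154),(203.5,274.5))
d=b-a;print(np.hypot(*d[:2]),np.arctan2(d[1],d[0]))
print("planes z0:",plane("scene",(334,143),0),plane("top",(200.9,303.9),0),plane("scene",(358,154),0),plane("top",(203.5,274.5),0))
S=[(279.7,251),(277.5,256),(330,275),(331.5,270)];Tp=[(351.5,265.6),(357.5,264.8),(348.5,213.8),(342.5,215.3)]
for l,s,t in zip(["near out","near in","far in","far out"],S,Tp):
    T("fence "+l,s,t);print("   ",plane("scene",s,.046),plane("top",t,.046))
P=T("pin",(179.2,362),(479.2,275.8))
T("tipL",(210,390.8),(480,242.5));T("tipR",(202.5,396.7),(487.5,244))
for t in [(479.2,275.8),(483.5,243.5),(458.5,301.5),(486,306)]: print(plane("top",t,.030))
for s in [(179.2,362),(206,394)]: print(plane("scene",s,.030))
E
```

```text
scene [ 0.9556 -0.4398  0.972 ]
top [0.5233 0.0203 1.2612]
lift base near [ 0.4708  0.3026 -0.0085] gap 0.0022
lift base far [ 0.5425  0.2988 -0.0021] gap 0.0069
0.07181485431624954 -0.053534720711563066
planes z0: [0.4758 0.2969 0.    ] [0.4704 0.3    0.    ] [0.5459 0.2997 0.    ] [0.5398 0.2961 0.    ]
fence near out [ 0.5668 -0.0506  0.0393] gap 0.0016
    [ 0.5702 -0.0529  0.046 ] [ 0.566  -0.0508  0.046 ]
fence near in [ 0.5696 -0.0636  0.0393] gap 0.0035
    [ 0.5736 -0.0652  0.046 ] [ 0.568  -0.0644  0.046 ]
fence far in [ 0.6866 -0.0411  0.0422] gap 0.0051
    [ 0.6896 -0.041   0.046 ] [ 0.6842 -0.0426  0.046 ]
fence far out [ 0.6826 -0.0281  0.0396] gap 0.0034
    [ 0.6857 -0.0297  0.046 ] [ 0.6805 -0.0289  0.046 ]
pin [ 0.5478 -0.3493  0.0251] gap 0.0013
tipL [ 0.627  -0.3564  0.0089] gap 0.002
tipR [ 0.6236 -0.3733  0.0124] gap 0.0025
[ 0.5472 -0.3483  0.03  ]
[ 0.6224 -0.3592  0.03  ]
[ 0.4876 -0.2995  0.03  ]
[ 0.4778 -0.3642  0.03  ]
[ 0.5504 -0.3493  0.03  ]
[ 0.6326 -0.3662  0.03  ]
```

Emit:
move_arm:
  moves:
    - [0.2, [0.04, 0, 0], [0, 0, 0.105]]
    - [0.2, [0.04, 0, 0], [0, 0, 0.105]]
    - [0.2, [0.04, 0, 0], [0, 0, 0.105]]
    - [0.2, [0.04, 0, 0], [0, 0, 0]]
    - [0.2, [0.04, 0, 0], [0, 0, 0]]
  newtons: 40

```text
time: 0.52
tcp_pos: [0.3464, -0.4846, 0.2312]
eef_rot: [-3.141, 0.0, -0.032]
contact_force: [-0.6, -0.9, -0.4]
gripper_width: 0.0511
```

Emit:
move_arm:
  moves:
    - [0.2, [0.02, -0.04, 0], [0, 0, 0]]
    - [0.2, [0.02, -0.04, 0], [0, 0, 0]]
    - [0.2, [0.02, -0.04, 0], [0, 0, 0]]
    - [0.2, [0.02, -0.04, 0], [0, 0, 0]]
    - [0.2, [0.02, -0.04, 0], [0, 0, 0]]

```text
time: 0.93
tcp_pos: [0.444, -0.2999, 0.2308]
eef_rot: [-3.141, 0.001, -0.031]
contact_force: [0.4, -0.6, 0.6]
gripper_width: 0.0516
```

Emit:
move_arm:
  moves:
    - [0.2, [0, -0.0417, 0], [0, 0, 0]]
    - [0.2, [0, -0.0417, 0], [0, 0, 0]]
    - [0.2, [0, -0.0417, 0], [0, 0, 0]]
    - [0.2, [0, -0.0417, 0], [0, 0, 0]]
    - [0.2, [0, -0.0417, 0], [0, 0, 0]]

```text
time: 1.35
tcp_pos: [0.4495, -0.0917, 0.231]
eef_rot: [-3.141, 0.001, -0.031]
contact_force: [1.5, -0.2, 1.0]
gripper_width: 0.0512
```

Emit:
move_arm:
  moves:
    - [0.2, [0, -0.0417, 0], [0, 0, 0]]
    - [0.2, [0, -0.0417, 0], [0, 0, 0]]
    - [0.2, [0, -0.0417, 0], [0, 0, 0]]
    - [0.2, [0, -0.0417, 0], [0, 0, 0]]
    - [0.2, [0, -0.0417, 0], [0, 0, 0]]

```text
time: 1.77
tcp_pos: [0.456, 0.1166, 0.2312]
eef_rot: [3.141, 0.0, -0.031]
contact_force: [0.9, -0.4, 0.8]
gripper_width: 0.0509
```

```bash
cat >> h.py <<'E'
def to(x,y,z,yaw):
    from workcell import status
    s=status.read_state();p=s["tcp_pos"];r=s["eef_rot"];w=r[2]
    d=np.array([x,y,z])-p
    T=lambda w:np.array([np.cos(w)*d[0]+np.sin(w)*d[1],np.sin(w)*d[0]-np.cos(w)*d[1],-d[2]])
    print("t",s["time"],"tcp",p,"rot",r,"F",s["contact_force"],"w",s["gripper_width"])
    print("tool delta now-axes",T(w),"at-target-axes",T(yaw),"wz",w-yaw)
E
python3 -c "
from h import *
to(.508,.306,.15,-.03)"
```

```text
t 1.7667 tcp [0.456  0.1166 0.2312] rot [ 3.1414  0.0003 -0.0312] F [ 0.9445 -0.3807  0.7602] w 0.05092660294211311
tool delta now-axes [ 0.0461 -0.191   0.0812] at-target-axes [ 0.0463 -0.1909  0.0812] wz -0.0012483207231537563
```

Emit:
move_arm:
  moves:
    - [0.2, [0.0092, -0.038, 0.016], [0, 0, 0]]
    - [0.2, [0.0092, -0.038, 0.016], [0, 0, 0]]
    - [0.2, [0.0092, -0.038, 0.016], [0, 0, 0]]
    - [0.2, [0.0092, -0.038, 0.016], [0, 0, 0]]
    - [0.2, [0.0092, -0.038, 0.016], [0, 0, 0]]

```text
time: 2.18
tcp_pos: [0.5076, 0.3024, 0.1511]
eef_rot: [3.141, 0.001, -0.031]
contact_force: [1.1, -1.3, -0.0]
gripper_width: 0.0513
```

```bash
python3 - <<'E'
from h import *
from workcell import grab_frame,status
for n,b in(("scene",(310,60,410,160)),("top",(140,230,260,320))):
    cv2.imwrite(f"pics/{n}1.png",grab_frame(n)[:,:,::-1]); crop(f"pics/{n}1.png",n,b,6,f"pics/l1_{n}.png")
    s=status.read_state();print(s["tcp_pos"],proj(n,s["tcp_pos"]))
to(.508,.306,.15,-.03)
E
```

```text
[0.5073 0.3077 0.1469] [348.541  102.2445]
[0.5065 0.3045 0.1479] [183.8023 289.0619]
t 2.2833 tcp [0.5065 0.3045 0.1479] rot [ 3.1404  0.0053 -0.0269] F [-0.9762 -0.2647 -1.2063] w 0.0516180108995299
tool delta now-axes [ 0.0015 -0.0015 -0.0021] at-target-axes [ 0.0015 -0.0015 -0.0021] wz 0.0031280666076120844
```

View pics/l1_scene.png

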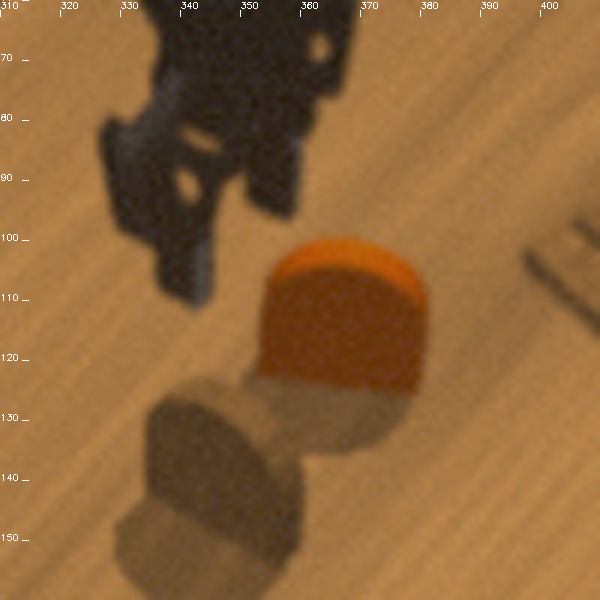

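View pics/l1_top.png

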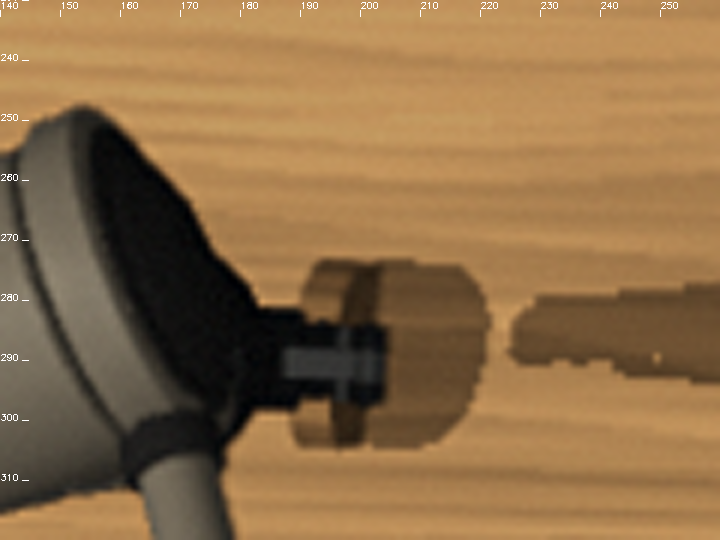

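Emit:
move_arm:
  moves:
    - [0.2, [0, 0, 0.021], [0, 0, 0]]
    - [0.2, [0, 0, 0.021], [0, 0, 0]]
    - [0.2, [0, 0, 0.021], [0, 0, 0]]
    - [0.2, [0, 0, 0.021], [0, 0, 0]]
    - [0.2, [0, 0, 0.021], [0, 0, 0]]

```text
time: 2.7
tcp_pos: [0.5076, 0.2998, 0.0465]
eef_rot: [3.141, 0.0, -0.031]
contact_force: [0.4, 0.3, -1.2]
gripper_width: 0.0509
```

```bash
python3 - <<'E'
from h import *
from workcell import grab_frame,status
to(.508,.306,.044,-.03)
for n,b in(("scene",(310,90,390,165)),):
    cv2.imwrite(f"pics/{n}2.png",grab_frame(n)[:,:,::-1]); crop(f"pics/{n}2.png",n,b,7,f"pics/l2_{n}.png")
E
```

```text
t 2.7 tcp [0.5076 0.2998 0.0465] rot [ 3.1412  0.0001 -0.0315] F [ 0.4266  0.2657 -1.1857] w 0.050862001239175884
tool delta now-axes [ 0.0002 -0.0062  0.0025] at-target-axes [ 0.0002 -0.0062  0.0025] wz -0.0014776160969327823
```

View pics/l2_scene.png

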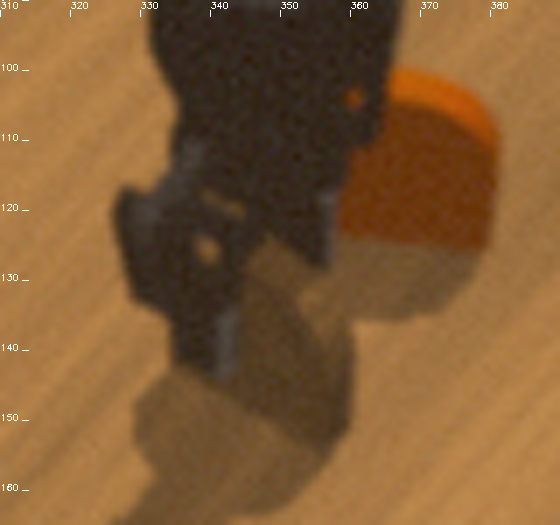

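Emit:
move_arm:
  moves:
    - [0.2, [0, -0.005, 0.003], [0, 0, 0]]
    - [-1, [0, 0, 0], [0, 0, 0]]
    - [-1, [0, 0, 0], [0, 0, 0]]
    - [-1, [0, 0, 0], [0, 0, 0]]
    - [-1, [0, 0, 0], [0, 0, 0]]
  newtons: 30

```text
time: 3.17
tcp_pos: [0.5087, 0.3058, 0.0458]
eef_rot: [-3.141, -0.002, -0.031]
contact_force: [0.4, 0.2, 3.3]
gripper_width: 0.0154
```

Emit:
move_arm:
  moves:
    - [-1, [0, 0, 0], [0, 0, 0]]
    - [-1, [0, 0, 0], [0, 0, 0]]
    - [-1, [0, 0, -0.003], [0, 0, 0]]
    - [-1, [0, 0, -0.02], [0, 0, 0]]
    - [-1, [0, 0, -0.03], [0, 0, 0]]

```text
time: 3.58
tcp_pos: [0.5058, 0.3044, 0.0952]
eef_rot: [3.138, 0.006, -0.031]
contact_force: [-0.0, -0.2, -1.1]
gripper_width: 0.0152
```

```bash
python3 - <<'E'
from h import *
from workcell import grab_frame,status
to(.508,.306,.044,-.03)
for n,b in(("scene",(310,70,390,145)),("top",(150,250,230,325))):
    cv2.imwrite(f"pics/{n}3.png",grab_frame(n)[:,:,::-1]); crop(f"pics/{n}3.png",n,b,7,f"pics/l3_{n}.png")
s0=cv2.imread("pics/scene0.png");t0=cv2.imread("pics/top0.png")
# fence top red-brown masks
for n,im,roi in(("scene",s0,(260,240,345,305)),("top",t0,(320,200,390,275))):
    x0,y0,x1,y1=roi;c=cv2.resize(im[y0:y1,x0:x1],None,fx=8,fy=8,interpolation=cv2.INTER_CUBIC)
    hsv=cv2.cvtColor(c,cv2.COLOR_BGR2HSV);m=cv2.inRange(hsv,(4,140,100),(12,255,190))
    m=cv2.morphologyEx(m,cv2.MORPH_OPEN,np.ones((13,13)))
    cv2.imwrite(f"pics/m_{n}.png",m);print(n,hsv[400 if n=='top' else 150,240 if n=='top' else 330])
E
```

```text
t 3.5833 tcp [0.5058 0.3044 0.0952] rot [ 3.1384  0.0065 -0.0314] F [-0.0182 -0.1717 -1.0821] w 0.015155476967276253
tool delta now-axes [ 0.0022 -0.0017  0.0512] at-target-axes [ 0.0022 -0.0017  0.0512] wz -0.0013718381494059184
scene [ 18 137 164]
top [ 11 179 137]
```

View pics/l3_scene.png

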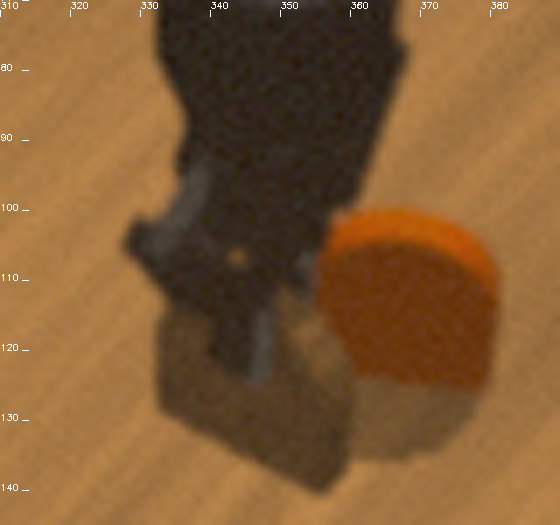

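View pics/m_top.png

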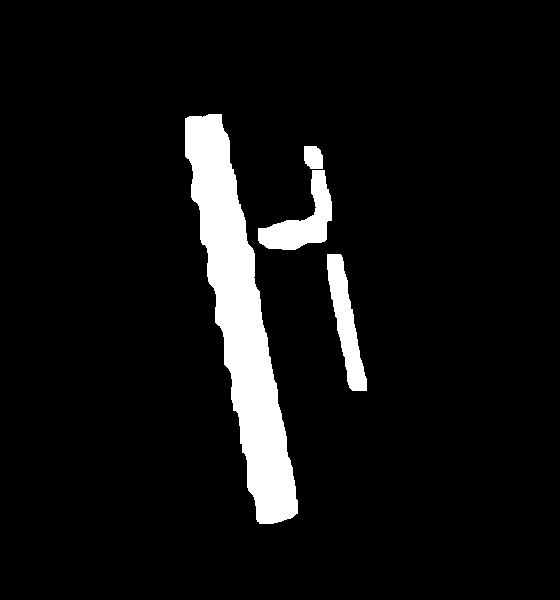

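View pics/m_scene.png

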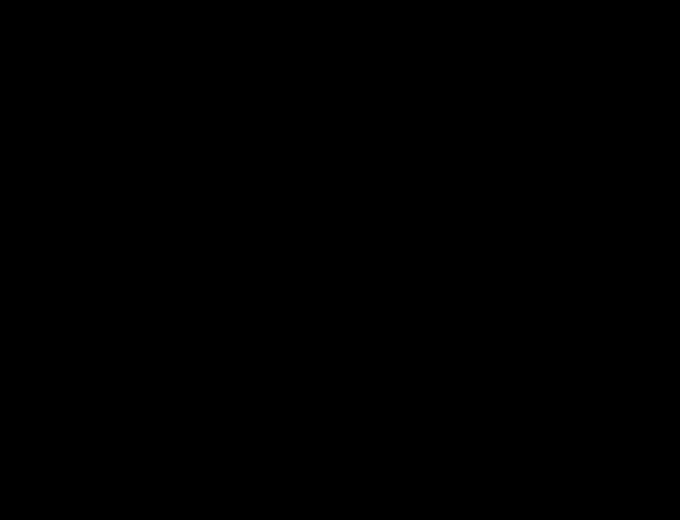

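```bash
python3 - <<'E'
from h import *
s0=cv2.imread("pics/scene0.png");t0=cv2.imread("pics/top0.png")
for n,im,roi,lo,hi in(("scene",s0,(260,240,345,305),(5,140,110),(12,255,190)),("top",t0,(320,200,390,275),(4,140,100),(12,255,190))):
    x0,y0,x1,y1=roi;c=cv2.resize(im[y0:y1,x0:x1],None,fx=8,fy=8,interpolation=cv2.INTER_CUBIC)
    hsv=cv2.cvtColor(c,cv2.COLOR_BGR2HSV)
    if n=="scene":
        y,x=int((262-240)*8),int((300-260)*8);print(hsv[y,x-4:x+4])
        lo=(5,140,95)
        hi=(14,255,175)
    m=cv2.morphologyEx(cv2.inRange(hsv,lo,hi),cv2.MORPH_OPEN,np.ones((9,9)))
    k,lab,st,_=cv2.connectedComponentsWithStats(m);i=1+np.argmax(st[1:,4]);m=(lab==i).astype(np.uint8)*255
    cv2.imwrite(f"pics/m2_{n}.png",cv2.addWeighted(c,.6,cv2.cvtColor(m,cv2.COLOR_GRAY2BGR),.4,0))
    pts=cv2.findNonZero(m)[:,0].astype(float);vx,vy,cx,cy=cv2.fitLine(pts,cv2.DIST_L2,0,.01,.01).ravel()
    q=(pts-[cx,cy])@[vx,vy];e=[np.array([cx,cy])+np.array([vx,vy])*u for u in(q.min(),q.max())]
    W=[plane(n,(p-3.5)/8+[x0,y0],.046) for p in e];d=W[1]-W[0];print(n,st[i],W,np.linalg.norm(d),np.arctan(d[1]/d[0]), "mid",(W[0]+W[1])/2,
      "cent",plane(n,(np.array([cx,cy])-3.5)/8+[x0,y0],.046))
E
```

```text
[[ 13 183 142]
 [ 13 182 143]
 [ 13 182 143]
 [ 13 180 143]
 [ 13 180 143]
 [ 13 178 143]
 [ 13 178 143]
 [ 13 177 144]]
scene [  136    93   432   190 20067] [array([ 0.5694, -0.0608,  0.046 ]), array([ 0.6874, -0.0365,  0.046 ])] 0.1205449103048124 0.2028593907835312 mid [ 0.6284 -0.0487  0.046 ] cent [ 0.6284 -0.0487  0.046 ]
top [  185   113   114   412 18258] [array([ 0.6841, -0.0338,  0.046 ]), array([ 0.5678, -0.0574,  0.046 ])] 0.118647656362392 0.1999011768857711 mid [ 0.626  -0.0456  0.046 ] cent [ 0.6253 -0.0457  0.046 ]
```

View pics/m2_scene.png

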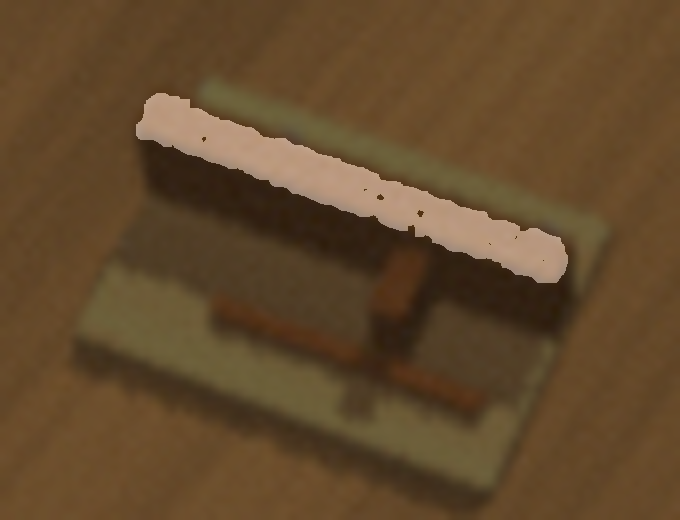

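Emit:
move_arm:
  moves:
    - [-1, [0, 0, -0.03], [0, 0, -0.116]]
    - [-1, [0, 0.02, -0.02], [0, 0, -0.116]]
    - [-1, [0, 0.04, 0], [0, 0, 0]]
    - [-1, [0, 0.04, 0], [0, 0, 0]]
    - [-1, [0, 0.04, 0], [0, 0, 0]]

```text
time: 4.1
tcp_pos: [0.5332, 0.1667, 0.1473]
eef_rot: [3.141, 0.0, 0.202]
contact_force: [0.6, 0.3, -1.4]
gripper_width: 0.0151
```

```bash
python3 -c "
from h import *
to(.6071,-.0694,.14,.201)"
```

```text
t 4.1 tcp [0.5332 0.1667 0.1473] rot [3.1414 0.0001 0.2024] F [ 0.6158  0.3485 -1.4027] w 0.01510251015603369
tool delta now-axes [0.0249 0.2462 0.0073] at-target-axes [0.0253 0.2461 0.0073] wz 0.001413557925847464
```

Emit:
move_arm:
  moves:
    - [-1, [0.005, 0.04, 0], [0, 0, 0]]
    - [-1, [0.005, 0.04, 0], [0, 0, 0]]
    - [-1, [0.005, 0.04, 0], [0, 0, 0]]
    - [-1, [0.005, 0.04, 0], [0, 0, 0]]
    - [-1, [0.005, 0.04, 0], [0, 0, 0]]

```text
time: 4.52
tcp_pos: [0.5977, -0.025, 0.1468]
eef_rot: [-3.141, 0.001, 0.201]
contact_force: [0.8, 0.4, -0.8]
gripper_width: 0.0156
```

Emit:
move_arm:
  moves:
    - [-1, [0, 0.02, 0], [0, 0, 0]]
    - [-1, [0, 0.015, 0], [0, 0, 0]]
    - [-1, [0, 0.005, 0], [0, 0, 0]]
    - [-1, [0, 0, 0], [0, 0, 0]]
    - [-1, [0, 0, 0], [0, 0, 0]]

```text
time: 4.93
tcp_pos: [0.6055, -0.061, 0.1471]
eef_rot: [-3.141, 0.001, 0.201]
contact_force: [-0.2, 0.3, -1.0]
gripper_width: 0.0157
```

```bash
python3 -c "
from h import *
to(.6071,-.0694,.14,.201)"
```

```text
t 4.9333 tcp [ 0.6055 -0.061   0.1471] rot [-3.1408  0.0008  0.2014] F [-0.2444  0.2656 -1.0006] w 0.01565270456563971
tool delta now-axes [-0.0001  0.0085  0.0071] at-target-axes [-0.0001  0.0085  0.0071] wz 0.00041203524969884997
```

Emit:
move_arm:
  moves:
    - [-1, [0, 0.0085, 0.01], [0, 0, 0]]
    - [-1, [0, 0, 0.015], [0, 0, 0]]
    - [-1, [0, 0, 0.012], [0, 0, 0]]
    - [-1, [0, 0, 0], [0, 0, 0]]
    - [-1, [0, 0, 0], [0, 0, 0]]

```text
time: 5.35
tcp_pos: [0.607, -0.0697, 0.1095]
eef_rot: [-3.141, 0.002, 0.202]
contact_force: [0.2, -0.7, -1.2]
gripper_width: 0.0154
```

```bash
python3 - <<'E'
from h import *
from workcell import grab_frame,status
to(.6071,-.0694,.11,.201)
for n,b in(("scene",(255,200,355,300)),("top",(310,200,410,280))):
    cv2.imwrite(f"pics/{n}4.png",grab_frame(n)[:,:,::-1]); crop(f"pics/{n}4.png",n,b,6,f"pics/l4_{n}.png")
E
```

```text
t 5.35 tcp [ 0.607  -0.0697  0.1095] rot [-3.1407  0.0019  0.2022] F [ 0.1806 -0.7138 -1.1667] w 0.015353696473781524
tool delta now-axes [ 0.0001 -0.0002 -0.0005] at-target-axes [ 0.0001 -0.0002 -0.0005] wz 0.0011661469431950011
```

View pics/l4_scene.png

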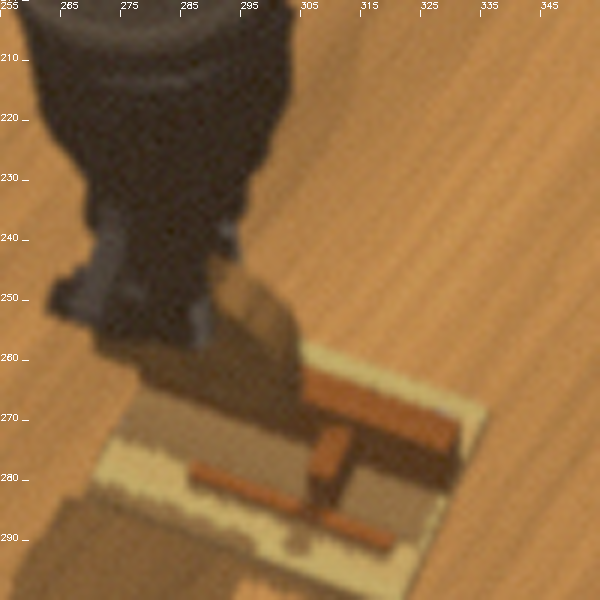

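View pics/l4_top.png

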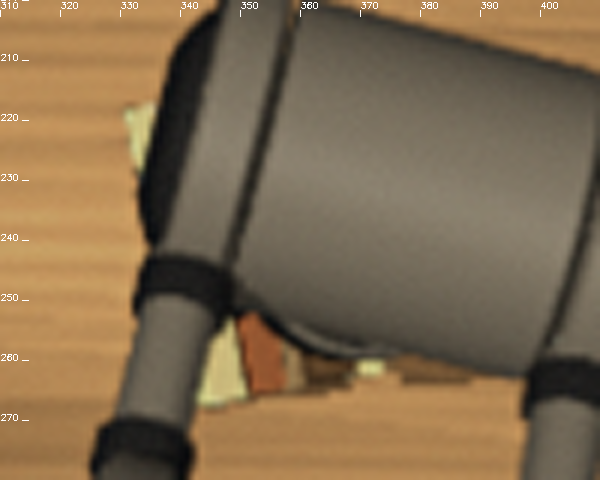

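```bash
python3 - <<'E'
from h import *
c,s=np.cos(.201),np.sin(.201);p=np.array([.607,-.0697])
for x,y in((36,-8),(-36,-8)):
    X=[*(p+np.array([c*x-s*y,s*x+c*y])/1000),.064];print(x,y,proj("scene",X),proj("top",X))
E
```

```text
36 -8 [303.0564 270.3868] [361.0797 230.7671]
-36 -8 [270.8861 258.5138] [367.1895 262.2945]
```

```bash
python3 - <<'E'
from h import *
crop("pics/scene4.png","scene",(262,235,322,285),13,"pics/l4z.png")
E
```

```text
(no output)
```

View pics/l4z.png

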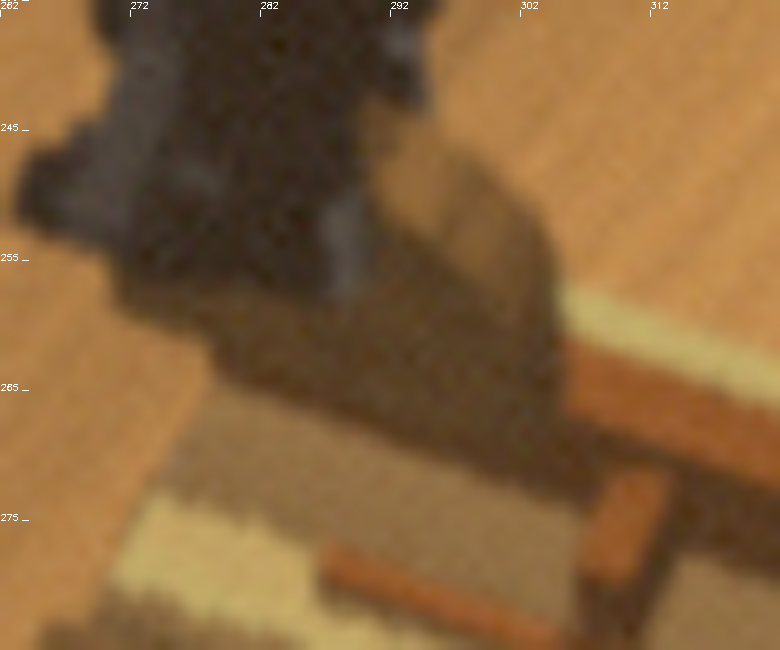

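Emit:
move_arm:
  moves:
    - [-1, [0, 0.001, 0.012], [0, 0, 0]]
    - [-1, [0, 0, 0.012], [0, 0, 0]]
    - [-1, [0, 0, 0.012], [0, 0, 0]]
    - [-1, [0, 0, 0.007], [0, 0, 0]]
    - [-1, [0, 0, 0], [0, 0, 0]]

```text
time: 5.87
tcp_pos: [0.6072, -0.0713, 0.0665]
eef_rot: [-3.141, 0.002, 0.201]
contact_force: [-0.6, 0.4, -1.9]
gripper_width: 0.0151
```

Emit:
move_arm:
  moves:
    - [-1, [0, 0, 0.004], [0, 0, 0]]
    - [-1, [0, 0, 0.003], [0, 0, 0]]
    - [-1, [0, 0, 0.002], [0, 0, 0]]
    - [-1, [0, 0, 0], [0, 0, 0]]
    - [-1, [0, 0, 0], [0, 0, 0]]

```text
time: 6.28
tcp_pos: [0.6087, -0.0717, 0.0615]
eef_rot: [3.14, -0.003, 0.201]
contact_force: [-5.5, 0.8, 13.6]
gripper_width: 0.0152
```

Emit:
move_arm:
  moves:
    - [-1, [0, 0, -0.004], [0, 0, 0]]
    - [-1, [0, 0, -0.003], [0, 0, 0]]
    - [-1, [0, 0, 0], [0, 0, 0]]
    - [-1, [0, 0, 0], [0, 0, 0]]
    - [-1, [0, 0, 0], [0, 0, 0]]

```text
time: 6.7
tcp_pos: [0.6077, -0.0716, 0.0651]
eef_rot: [-3.142, 0.0, 0.201]
contact_force: [-0.2, -0.1, -2.3]
gripper_width: 0.0156
```

```bash
python3 - <<'E'
from h import *
from workcell import grab_frame,status
to(.6071,-.0694,.066,.201)
n="scene"
cv2.imwrite(f"pics/{n}5.png",grab_frame(n)[:,:,::-1]); crop(f"pics/{n}5.png",n,(262,245,332,295),11,f"pics/l5_{n}.png")
E
```

```text
t 6.7 tcp [ 0.6077 -0.0716  0.0651] rot [-3.1415  0.0003  0.2007] F [-0.1804 -0.1488 -2.2995] w 0.015598098951264364
tool delta now-axes [-0.0002 -0.0023 -0.0009] at-target-axes [-0.0002 -0.0023 -0.0009] wz -0.0002751805600157975
```

View pics/l5_scene.png

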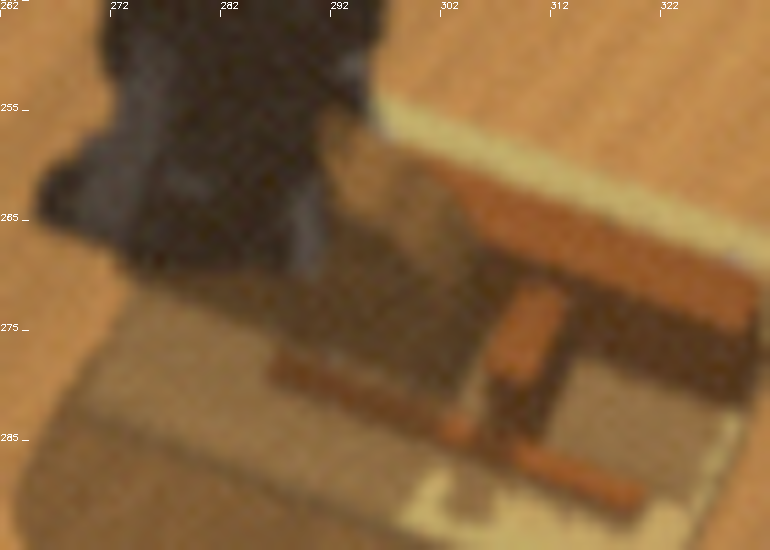

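Emit:
move_arm:
  moves:
    - [-1, [0, -0.004, 0], [0, 0, 0]]
    - [-1, [0, 0, 0.004], [0, 0, 0]]
    - [-1, [0, 0, 0.003], [0, 0, 0]]
    - [-1, [0, 0, 0.002], [0, 0, 0]]
    - [-1, [0, 0, 0], [0, 0, 0]]

```text
time: 7.17
tcp_pos: [0.6069, -0.0676, 0.0561]
eef_rot: [-3.142, 0.0, 0.201]
contact_force: [0.0, 1.2, -1.1]
gripper_width: 0.0154
```

Emit:
move_arm:
  moves:
    - [-1, [0, 0, 0.001], [0, 0, 0]]
    - [-1, [0, 0, 0], [0, 0, 0]]
    - [-1, [0, -0.001, 0], [0, 0, 0]]
    - [-1, [0, -0.001, 0], [0, 0, 0]]
    - [-1, [0, 0, 0], [0, 0, 0]]

```text
time: 7.58
tcp_pos: [0.6071, -0.0661, 0.0559]
eef_rot: [3.14, -0.001, 0.201]
contact_force: [-1.9, -3.0, 5.1]
gripper_width: 0.0153
```

```bash
python3 - <<'E'
from h import *
from workcell import grab_frame,status
to(.6071,-.0694,.066,.201)
n="scene"
cv2.imwrite(f"pics/{n}6.png",grab_frame(n)[:,:,::-1]); crop(f"pics/{n}6.png",n,(262,245,332,295),11,f"pics/l6_{n}.png")
n="top"
cv2.imwrite(f"pics/{n}6.png",grab_frame(n)[:,:,::-1]); crop(f"pics/{n}6.png",n,(330,245,390,275),11,f"pics/l6_{n}.png")
E
```

```text
t 7.5833 tcp [ 0.6071 -0.0661  0.0559] rot [ 3.1404 -0.0011  0.2008] F [-1.8687 -2.9974  5.1264] w 0.015279023930995238
tool delta now-axes [-0.0006  0.0032 -0.0101] at-target-axes [-0.0006  0.0032 -0.0101] wz -0.00021404585713485913
```

View pics/l6_scene.png

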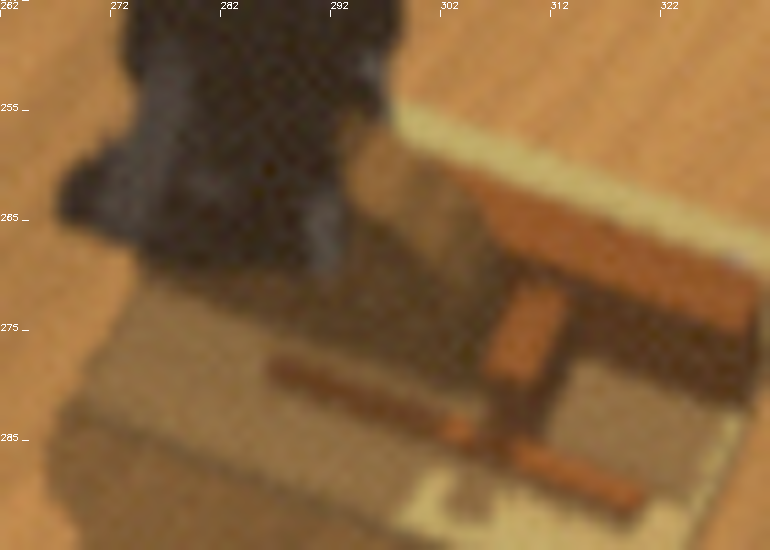

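View pics/l6_top.png

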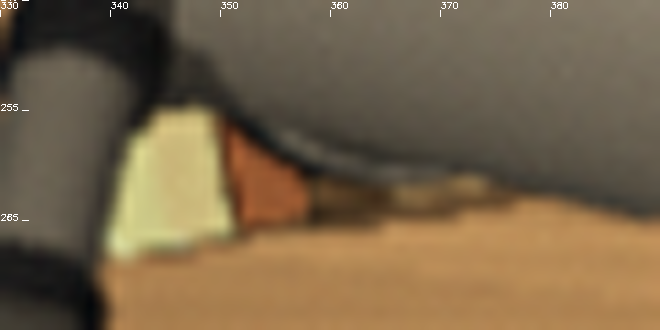

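Emit:
move_arm:
  moves:
    - [-1, [0, -0.001, -0.0005], [0, 0, 0]]
    - [-1, [0, -0.001, 0], [0, 0, 0]]
    - [-1, [0, 0, 0], [0, 0, 0]]
    - [-1, [0, 0, 0], [0, 0, 0]]
    - [-1, [0, 0, 0], [0, 0, 0]]

```text
time: 8.1
tcp_pos: [0.6068, -0.0652, 0.0559]
eef_rot: [3.139, -0.001, 0.201]
contact_force: [1.5, -7.7, 0.8]
gripper_width: 0.0154
```

Emit:
move_arm:
  moves:
    - [-0.4, [0, 0, 0], [0, 0, 0]]
    - [-0.2, [0, 0, 0], [0, 0, 0]]
    - [-0.2, [0, 0, 0], [0, 0, 0]]
    - [-0.2, [0, 0, 0], [0, 0, 0]]
    - [-0.2, [0, 0, -0.01], [0, 0, 0]]

```text
time: 8.52
tcp_pos: [0.6048, -0.0631, 0.0641]
eef_rot: [-3.14, 0.004, 0.201]
contact_force: [-0.2, 1.6, 0.7]
gripper_width: 0.0342
```

Emit:
move_arm:
  moves:
    - [-0.2, [0, 0, -0.03], [0, 0, 0]]
    - [-0.2, [0, 0, -0.04], [0, 0, 0]]
    - [-0.2, [0, 0, -0.03], [0, 0, 0]]
    - [-0.2, [0, 0.04, 0], [0, 0, 0]]
    - [-0.2, [0, 0.04, 0], [0, 0, 0]]

```text
time: 8.93
tcp_pos: [0.6238, -0.1412, 0.1702]
eef_rot: [3.139, -0.006, 0.205]
contact_force: [1.2, 0.5, -0.8]
gripper_width: 0.0343
```

Emit:
move_arm:
  moves:
    - [-0.2, [0, 0.04, 0], [0, 0, 0]]
    - [-0.2, [0, 0.04, 0], [0, 0, 0]]
    - [-0.2, [0, 0.04, 0], [0, 0, 0]]
    - [-0.2, [0, 0.04, 0], [0, 0, 0]]
    - [-0.2, [0, 0.0, 0], [0, 0, 0]]

```text
time: 9.35
tcp_pos: [0.6535, -0.3067, 0.1655]
eef_rot: [3.138, 0.0, 0.195]
contact_force: [-0.1, -0.2, -1.0]
gripper_width: 0.0343
```

```bash
python3 - <<'E'
from h import *
from workcell import grab_frame,status
to(.6071,-.0694,.066,.201)
n="scene"
cv2.imwrite(f"pics/{n}7.png",grab_frame(n)[:,:,::-1]); crop(f"pics/{n}7.png",n,(262,235,342,305),8,f"pics/l7_{n}.png")
n="top"
cv2.imwrite(f"pics/{n}7.png",grab_frame(n)[:,:,::-1]); crop(f"pics/{n}7.png",n,(330,205,390,275),8,f"pics/l7_{n}.png")
E
```

```text
t 9.35 tcp [ 0.6535 -0.3067  0.1655] rot [3.1384 0.     0.1947] F [-0.0552 -0.1851 -1.0052] w 0.03426640843710396
tool delta now-axes [ 0.0004 -0.2418  0.0995] at-target-axes [ 0.0019 -0.2418  0.0995] wz -0.006266233898461759
```

View pics/l7_scene.png

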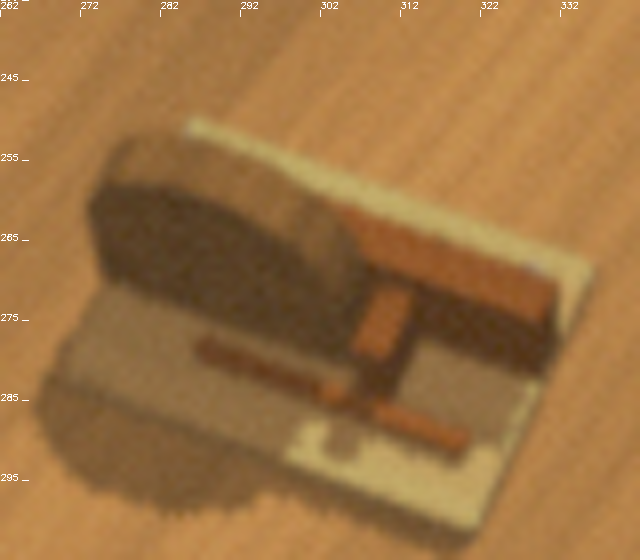

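View pics/l7_top.png

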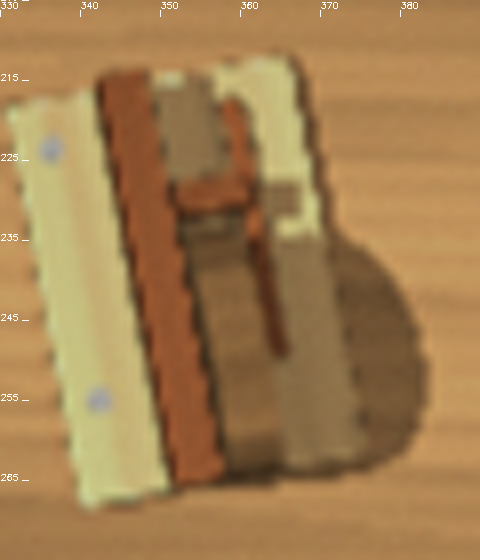

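View pics/top7.png

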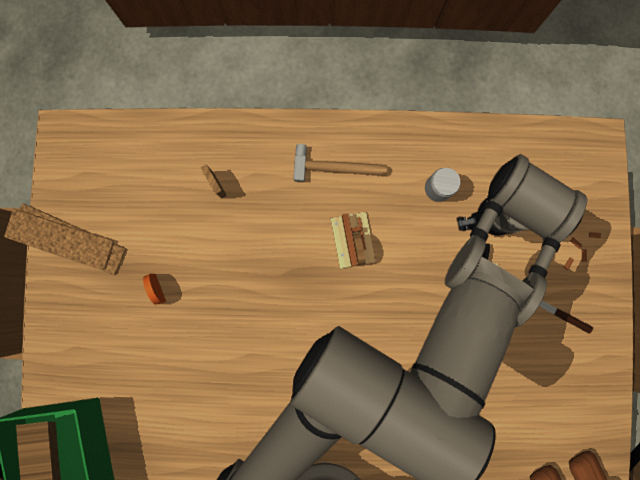

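```bash
python3 - <<'E'
from h import *
for n,roi,k,th in(("top",(440,230,510,320),6,38),("scene",(125,310,225,405),6,58)):
    im=cv2.imread(f"pics/{n}0.png");x0,y0,x1,y1=roi
    c=cv2.resize(im[y0:y1,x0:x1],None,fx=k,fy=k,interpolation=cv2.INTER_CUBIC)
    m=(c.max(2)<th).astype(np.uint8)*255;m=cv2.morphologyEx(m,cv2.MORPH_OPEN,np.ones((5,5)))
    kk,lab,st,_=cv2.connectedComponentsWithStats(m);i=1+np.argmax(st[1:,4]);m=(lab==i).astype(np.uint8)*255
    v=cv2.addWeighted(c,.5,cv2.cvtColor(m,cv2.COLOR_GRAY2BGR),.5,0);cv2.imwrite(f"pics/cm_{n}.png",v)
    np.save(f"m_{n}.npy",m)
    # world positions of mask px at z=.030
    if n=="top":
        pts=cv2.findNonZero(m)[:,0]
        W=np.array([plane(n,(p-2.5)/k+[x0,y0],.030)[:2] for p in pts[::3]])
        pin=np.array([.5472,-.3483])
        for it in range(3):
            yaw=-.17 if it==0 else yaw
            u=np.array([np.cos(yaw),np.sin(yaw)]);v=np.array([-u[1],u[0]])
            a=(W-pin)@u;b=(W-pin)@v
            rows=[]
            for lo in range(-75,80,5):
                s=(a>lo/1e3)&(a<=(lo+5)/1e3)
                if s.sum()>5: rows.append((lo+2.5,b[s].min()*1e3,b[s].max()*1e3))
            R=np.array(rows);nz=(R[:,0]>25)&(R[:,0]<70);f=np.polyfit(R[nz,0],R[nz,1:].mean(1),1);yaw+=np.arctan(f[0])
            print(yaw,f)
        print(R.round(1))
E
```

```text
-0.20081438191899909 [-0.0308  4.978 ]
-0.20141383090593995 [-0.0006  5.0164]
-0.20140218072817395 [0.     5.0156]
[[-67.5 -35.1  39.8]
 [-62.5 -35.6  39.6]
 [-57.5 -32.9  39. ]
 [-52.5 -29.9  38.4]
 [-47.5 -27.7  36.3]
 [-42.5 -26.4  34.5]
 [-37.5 -25.   32.3]
 [-32.5 -23.2  31.4]
 [-27.5 -21.2  29.6]
 [-22.5 -19.3  27.4]
 [-17.5 -18.2  25.5]
 [-12.5 -15.9  24.2]
 [ -7.5 -14.2  22.5]
 [ -2.5 -12.7  21. ]
 [  2.5 -11.8  20.6]
 [  7.5 -12.   21.1]
 [ 12.5 -11.8  20.4]
 [ 17.5 -11.3  21. ]
 [ 22.5 -11.4  21.1]
 [ 27.5 -10.9  20.8]
 [ 32.5 -11.   21.1]
 [ 37.5 -11.3  21.2]
 [ 42.5 -10.8  21.2]
 [ 47.5 -11.4  21.3]
 [ 52.5 -11.2  20.9]
 [ 57.5 -11.2  21.7]
 [ 62.5 -11.5  21.5]
 [ 67.5 -10.6  20.5]
 [ 72.5  -9.9  19.7]
 [ 77.5  -8.8  17.4]]
```

View pics/cm_top.png

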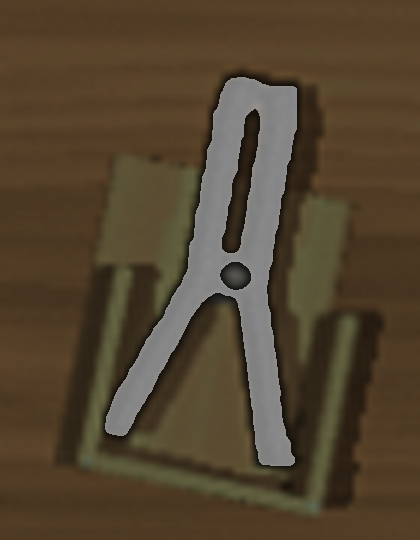

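Emit:
move_arm:
  moves:
    - [0.2, [0, 0, 0], [0, 0, 0.099]]
    - [0.2, [0, 0, 0], [0, 0, 0.099]]
    - [0.2, [0, 0, 0], [0, 0, 0.099]]
    - [0.2, [0, 0, 0], [0, 0, 0.099]]
    - [0.2, [0, 0, 0], [0, 0, 0]]

```text
time: 9.87
tcp_pos: [0.6543, -0.2969, 0.1667]
eef_rot: [-3.141, -0.0, -0.197]
contact_force: [0.4, -0.4, -0.3]
gripper_width: 0.051
```

```bash
python3 -c "
from h import *
to(.595,-.357,.09,-.201)"
```

```text
t 9.8667 tcp [ 0.6543 -0.2969  0.1667] rot [-3.1412 -0.0002 -0.1967] F [ 0.3871 -0.3716 -0.3085] w 0.05102723111277778
tool delta now-axes [-0.0464  0.0705  0.0767] at-target-axes [-0.0461  0.0707  0.0767] wz 0.004279383503198397
```

Emit:
move_arm:
  moves:
    - [0.2, [-0.015, 0.024, 0.02], [0, 0, 0.004]]
    - [0.2, [-0.015, 0.024, 0.02], [0, 0, 0]]
    - [0.2, [-0.015, 0.0225, 0.02], [0, 0, 0]]
    - [0.2, [0, 0, 0.017], [0, 0, 0]]
    - [0.2, [0, 0, 0], [0, 0, 0]]

```text
time: 10.28
tcp_pos: [0.5935, -0.358, 0.0854]
eef_rot: [-3.138, 0.006, -0.198]
contact_force: [-0.8, 0.1, -0.4]
gripper_width: 0.0513
```

```bash
python3 - <<'E'
from h import *
from workcell import grab_frame,status
to(.595,-.357,.008,-.201)
n="scene"
cv2.imwrite(f"pics/{n}8.png",grab_frame(n)[:,:,::-1]); crop(f"pics/{n}8.png",n,(130,300,240,410),6,f"pics/l8_{n}.png")
E
```

```text
t 10.2833 tcp [ 0.5935 -0.358   0.0854] rot [-3.1382  0.0063 -0.1976] F [-0.7568  0.0943 -0.4459] w 0.05128443320710201
tool delta now-axes [ 0.0013 -0.0013  0.0774] at-target-axes [ 0.0013 -0.0013  0.0774] wz 0.00335958800727848
```

View pics/l8_scene.png

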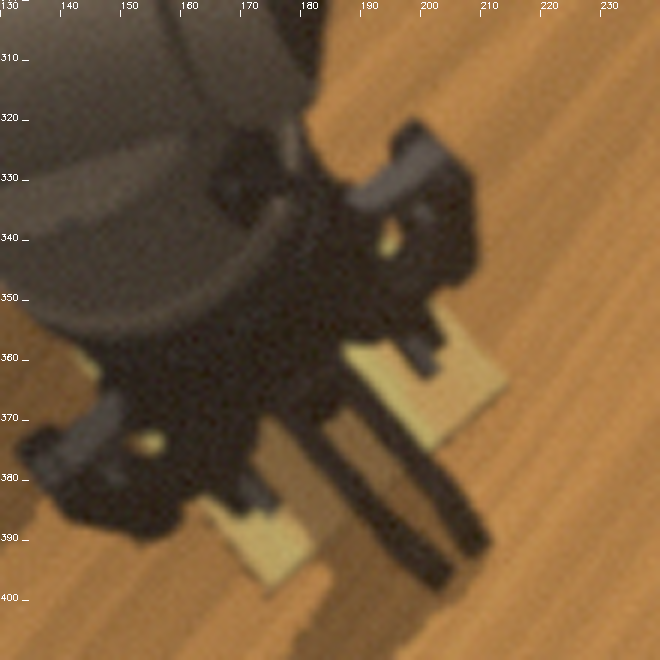

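```bash
python3 -c "
from h import *
print(proj('scene',[.595,-.357,.03]),proj('scene',[.5935,-.358,.0854]),proj('scene',[.5935,-.358,.09]),proj('scene',[.5472,-.3475,.03]))"
```

```text
[194.0216 378.4626] [185.9138 369.5231] [185.2862 368.7393] [178.5931 360.3367]
```

Emit:
move_arm:
  moves:
    - [0.2, [0.0013, -0.0013, 0.02], [0, 0, 0.003]]
    - [0.2, [0, 0, 0.02], [0, 0, 0]]
    - [0.2, [0, 0, 0.02], [0, 0, 0]]
    - [0.2, [0, 0, 0.012], [0, 0, 0]]
    - [0.2, [0, 0, 0.004], [0, 0, 0]]

```text
time: 10.75
tcp_pos: [0.598, -0.3565, 0.012]
eef_rot: [-3.141, 0.002, -0.199]
contact_force: [0.2, 0.0, -0.8]
gripper_width: 0.0511
```

Emit:
move_arm:
  moves:
    - [-1, [0, 0, 0], [0, 0, 0]]
    - [-1, [0, 0, 0], [0, 0, 0]]
    - [-1, [0, 0, 0], [0, 0, 0]]
    - [-1, [0, 0, 0], [0, 0, 0]]
    - [-1, [0, 0, 0], [0, 0, 0]]
  newtons: 60

```text
time: 11.17
tcp_pos: [0.5986, -0.3586, 0.0146]
eef_rot: [3.141, -0.003, -0.202]
contact_force: [0.4, 0.5, 4.2]
gripper_width: 0.0262
```

```bash
python3 - <<'E'
from h import *
from workcell import grab_frame,status
to(.595,-.357,.008,-.201)
n="scene"
cv2.imwrite(f"pics/{n}9.png",grab_frame(n)[:,:,::-1]); crop(f"pics/{n}9.png",n,(130,300,240,410),6,f"pics/l9_{n}.png")
E
```

```text
t 11.1667 tcp [ 0.5986 -0.3586  0.0146] rot [ 3.1406 -0.0028 -0.2022] F [0.4367 0.5071 4.1936] w 0.026246017929548653
tool delta now-axes [-0.0038 -0.0009  0.0066] at-target-axes [-0.0038 -0.0009  0.0066] wz -0.0011788722602579793
```

View pics/l9_scene.png

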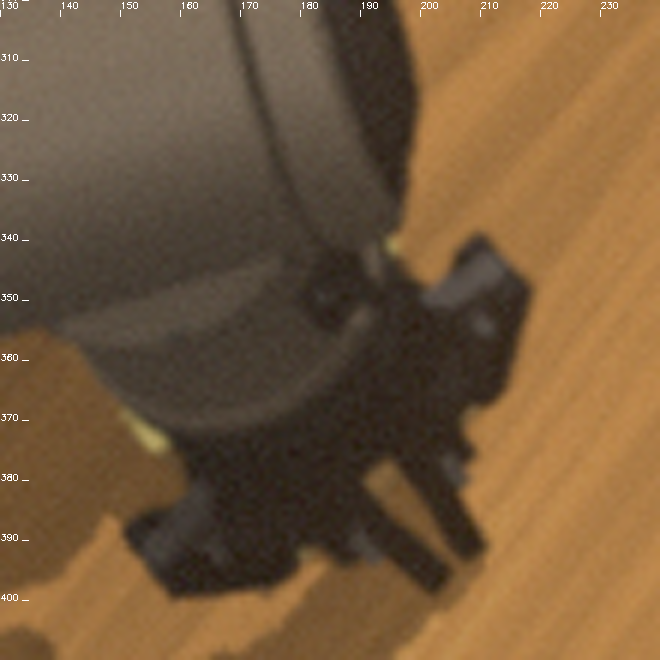

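Emit:
move_arm:
  moves:
    - [-1, [0, 0, 0], [0, 0, 0]]
    - [-1, [0, 0, -0.005], [0, 0, 0]]
    - [-1, [0, 0, -0.01], [0, 0, 0]]
    - [-1, [0, 0, -0.015], [0, 0, 0]]
    - [-1, [0, 0, -0.02], [0, 0, 0]]

```text
time: 11.63
tcp_pos: [0.5965, -0.3576, 0.0623]
eef_rot: [-3.14, 0.003, -0.202]
contact_force: [0.6, -0.0, -0.9]
gripper_width: 0.0262
```

Emit:
move_arm:
  moves:
    - [-1, [0, 0, -0.02], [0, 0, 0]]
    - [-1, [0, 0, -0.02], [0, 0, 0]]
    - [-1, [0, 0, -0.01], [0, 0, 0]]
    - [-1, [0, 0, 0], [0, 0, 0]]
    - [-1, [0, 0, 0], [0, 0, 0]]

```text
time: 12.05
tcp_pos: [0.5975, -0.3582, 0.113]
eef_rot: [3.141, -0.0, -0.202]
contact_force: [-0.8, 0.0, -0.9]
gripper_width: 0.0262
```

```bash
python3 - <<'E'
from h import *
from workcell import grab_frame,status
to(.595,-.357,.008,-.201)
n="scene"
cv2.imwrite(f"pics/{n}10.png",grab_frame(n)[:,:,::-1]); crop(f"pics/{n}10.png",n,(100,240,240,380),5,f"pics/l10_{n}.png")
E
```

```text
t 12.05 tcp [ 0.5975 -0.3582  0.113 ] rot [ 3.1413 -0.0003 -0.2023] F [-0.7719  0.0431 -0.9261] w 0.026167561117361723
tool delta now-axes [-0.0027 -0.0007  0.105 ] at-target-axes [-0.0027 -0.0007  0.105 ] wz -0.0013161690182486585
```

View pics/l10_scene.png

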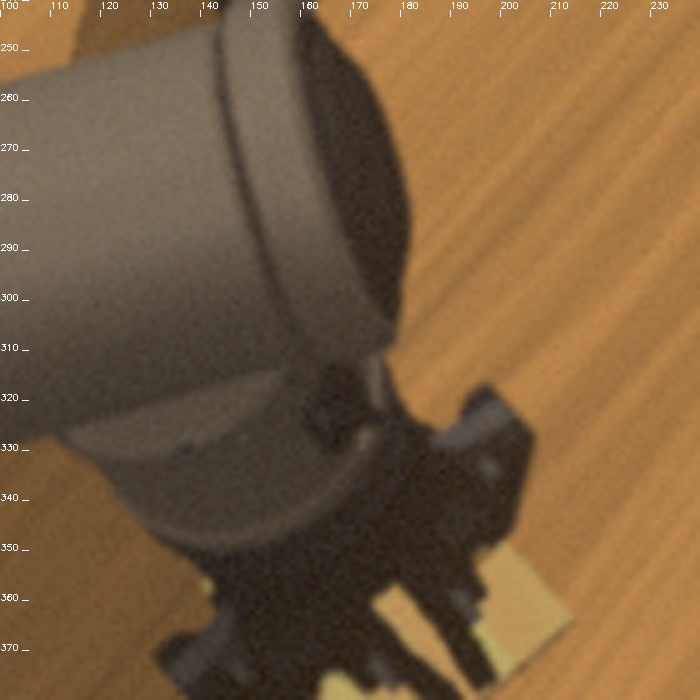

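Emit:
move_arm:
  moves:
    - [-1, [0, -0.02, 0], [0, 0, -0.1]]
    - [-1, [0, -0.03, 0], [0, 0, -0.1]]
    - [-1, [0, -0.03, 0], [0, 0, -0.1]]
    - [-1, [0, -0.03, 0], [0, 0, -0.1]]
    - [-1, [0, -0.02, 0], [0, 0, 0]]

```text
time: 12.52
tcp_pos: [0.5969, -0.226, 0.1108]
eef_rot: [-3.138, 0.003, 0.204]
contact_force: [0.1, 0.5, -0.2]
gripper_width: 0.026
```

```bash
python3 -c "
from h import *
to(.55,-.19,.05,.201)"
```

```text
t 12.5167 tcp [ 0.5969 -0.226   0.1108] rot [-3.1384  0.0029  0.2043] F [ 0.1435  0.4714 -0.1634] w 0.0259944422283341
tool delta now-axes [-0.0386 -0.0448  0.0608] at-target-axes [-0.0388 -0.0447  0.0608] wz 0.0033308100233793714
```

Emit:
move_arm:
  moves:
    - [-1, [-0.013, -0.015, 0.015], [0, 0, 0]]
    - [-1, [-0.013, -0.015, 0.015], [0, 0, 0]]
    - [-1, [-0.013, -0.015, 0.015], [0, 0, 0]]
    - [-1, [0, 0, 0.015], [0, 0, 0]]
    - [-1, [0, 0, 0], [0, 0, 0]]

```text
time: 12.93
tcp_pos: [0.5476, -0.1908, 0.0488]
eef_rot: [-3.136, 0.007, 0.198]
contact_force: [0.8, -0.6, -1.5]
gripper_width: 0.026
```

```bash
python3 - <<'E'
from h import *
from workcell import grab_frame,status
to(.55,-.19,.014,.201)
for n,b in(("scene",(120,200,260,340)),("top",(370,220,490,320))):
    cv2.imwrite(f"pics/{n}11.png",grab_frame(n)[:,:,::-1]); crop(f"pics/{n}11.png",n,b,5,f"pics/l11_{n}.png")
E
```

```text
t 12.9333 tcp [ 0.5476 -0.1908  0.0488] rot [-3.1363  0.0069  0.1984] F [ 0.7828 -0.5667 -1.4526] w 0.025994213590968013
tool delta now-axes [ 0.0026 -0.0003  0.0348] at-target-axes [ 0.0026 -0.0003  0.0348] wz -0.0026192803886266325
```

View pics/l11_scene.png

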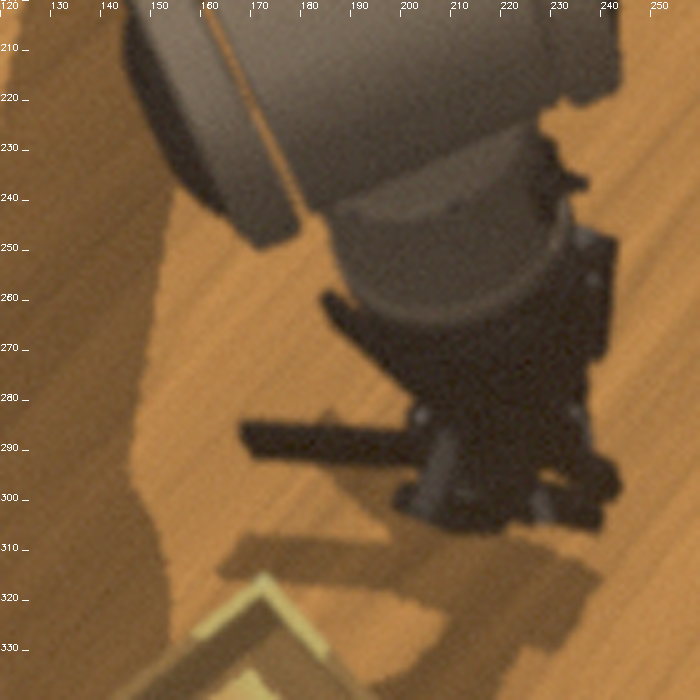

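View pics/l11_top.png

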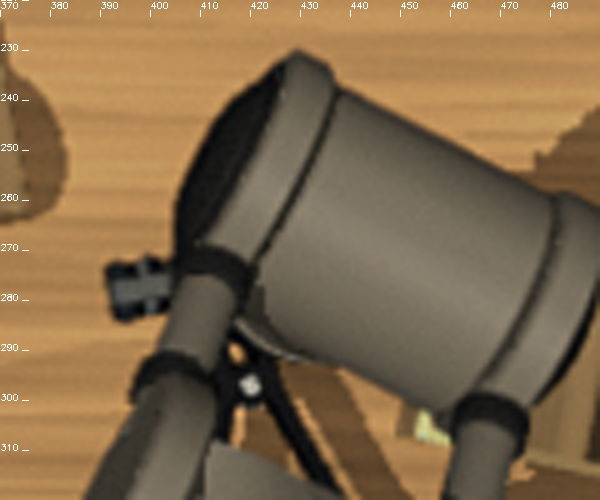

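Emit:
move_arm:
  moves:
    - [-1, [0.002, 0, 0.012], [0, 0, 0]]
    - [-1, [0, 0, 0.012], [0, 0, 0]]
    - [-1, [0, 0, 0.008], [0, 0, 0]]
    - [-1, [0, 0, 0.003], [0, 0, 0]]
    - [-1, [0, 0, 0], [0, 0, 0]]

```text
time: 13.45
tcp_pos: [0.5521, -0.1922, 0.0165]
eef_rot: [-3.14, 0.002, 0.198]
contact_force: [0.5, -0.1, -1.2]
gripper_width: 0.0261
```

Emit:
move_arm:
  moves:
    - [-1, [0, 0, 0.003], [0, 0, 0]]
    - [-1, [0, 0, 0], [0, 0, 0]]
    - [-1, [0, 0, 0], [0, 0, 0]]
    - [-1, [0, 0, 0], [0, 0, 0]]
    - [-1, [0, 0, 0], [0, 0, 0]]

```text
time: 13.87
tcp_pos: [0.553, -0.1925, 0.0153]
eef_rot: [3.141, -0.001, 0.198]
contact_force: [-0.6, 0.5, -0.6]
gripper_width: 0.026
```

Emit:
move_arm:
  moves:
    - [-1, [0, 0, 0.002], [0, 0, 0]]
    - [-1, [0, 0, 0], [0, 0, 0]]
    - [-1, [0, 0, 0.002], [0, 0, 0]]
    - [-1, [0, 0, 0], [0, 0, 0]]
    - [-1, [0, 0, 0], [0, 0, 0]]

```text
time: 14.28
tcp_pos: [0.5528, -0.1924, 0.0108]
eef_rot: [3.142, 0.0, 0.198]
contact_force: [0.5, 0.2, -0.1]
gripper_width: 0.0259
```

Emit:
move_arm:
  moves:
    - [-1, [0, 0, 0.002], [0, 0, 0]]
    - [-1, [0, 0, 0], [0, 0, 0]]
    - [-1, [0, 0, 0.001], [0, 0, 0]]
    - [-1, [0, 0, 0], [0, 0, 0]]
    - [-1, [0, 0, 0], [0, 0, 0]]

```text
time: 14.7
tcp_pos: [0.5528, -0.1924, 0.0105]
eef_rot: [3.141, -0.001, 0.198]
contact_force: [-7.9, 2.6, 21.0]
gripper_width: 0.0263
```

Emit:
move_arm:
  moves:
    - [-1, [0, 0, -0.003], [0, 0, 0]]
    - [-0.1, [0, 0, 0], [0, 0, 0]]
    - [0.1, [0, 0, 0], [0, 0, 0]]
    - [0.1, [0, 0, -0.01], [0, 0, 0]]
    - [0.1, [0, 0, -0.02], [0, 0, 0]]

```text
time: 15.12
tcp_pos: [0.5511, -0.1916, 0.039]
eef_rot: [-3.138, 0.004, 0.198]
contact_force: [-0.3, 0.2, -0.1]
gripper_width: 0.0471
```

Emit:
move_arm:
  moves:
    - [0.1, [0, 0, -0.03], [0, 0, 0]]
    - [0.1, [0, 0, -0.04], [0, 0, 0]]
    - [0.1, [-0.03, 0.04, 0], [0, 0, 0]]
    - [0.6, [-0.04, 0.04, 0], [0, 0, 0]]
    - [1, [-0.04, 0.04, 0], [0, 0, 0]]

```text
time: 15.53
tcp_pos: [0.4886, -0.3003, 0.1123]
eef_rot: [3.14, -0.001, 0.2]
contact_force: [1.0, -0.4, -0.9]
gripper_width: 0.0695
```

```bash
python3 - <<'E'
from h import *
from workcell import grab_frame,status
to(.55,-.19,.014,.201)
for n,b in(("scene",(140,225,260,345)),("top",(370,220,470,330))):
    cv2.imwrite(f"pics/{n}12.png",grab_frame(n)[:,:,::-1]); crop(f"pics/{n}12.png",n,b,5,f"pics/l12_{n}.png")
E
```

```text
t 15.5333 tcp [ 0.4886 -0.3003  0.1123] rot [ 3.1397 -0.0013  0.2002] F [ 0.9959 -0.3726 -0.9375] w 0.06954685242586196
tool delta now-axes [ 0.0821 -0.0958  0.0983] at-target-axes [ 0.0822 -0.0958  0.0983] wz -0.00080714822451039
```

View pics/l12_scene.png

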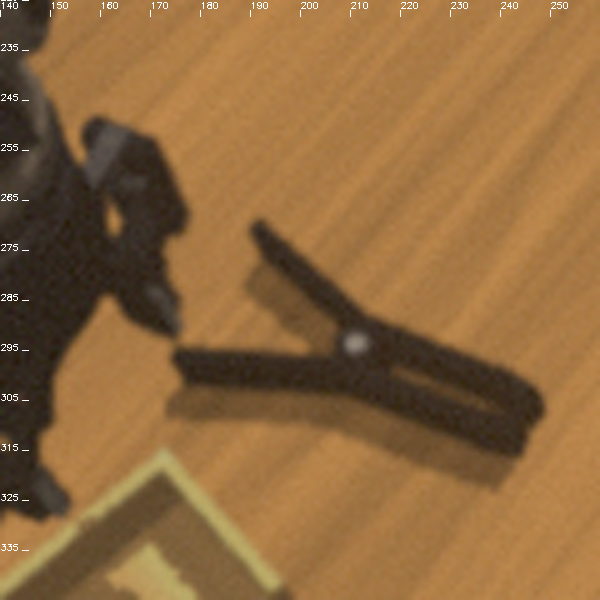

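View pics/l12_top.png

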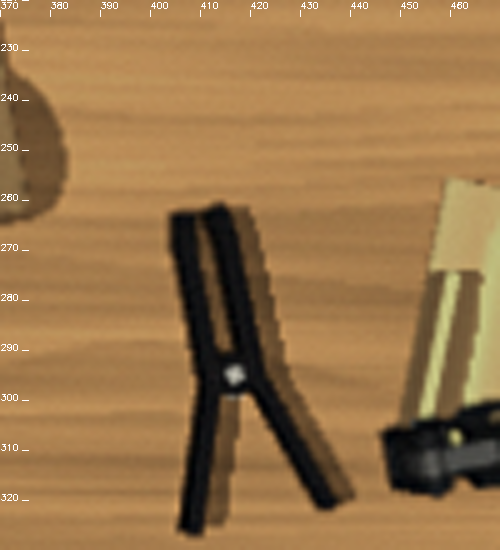

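```bash
python3 -c "
from h import *
print(tri((211.2,293.6),(416.4,294.6)),plane('scene',(211.2,293.6),.027),plane('top',(416.4,294.6),.027))
im=cv2.imread('pics/top12.png')
x0,y0,x1,y1=395,250,445,335;k=6
c=cv2.resize(im[y0:y1,x0:x1],None,fx=k,fy=k,interpolation=cv2.INTER_CUBIC)
m=(c.max(2)<38).astype(np.uint8)*255;n_,lab,st,_=cv2.connectedComponentsWithStats(m);i=1+np.argmax(st[1:,4]);p=cv2.findNonZero((lab==i).astype(np.uint8))[:,0]
W=np.array([plane('top',(q-2.5)/k+[x0,y0],.026)[:2] for q in p[::3]])
yaw=.198;u=np.array([np.cos(yaw),np.sin(yaw)]);v=np.array([-u[1],u[0]]);pin=np.array([.503,-.2024]);a=(W-pin)@u*1e3;b=(W-pin)@v*1e3
for lo in range(-75,80,10):
  s=(a>lo)&(a<=lo+10)
  if s.sum()>5: print(lo+5,b[s].min().round(1),b[s].max().round(1))
to(.4485,-.2135,.06,.198)
"
```

```text
(array([ 0.5024, -0.2031,  0.0205]), np.float64(0.0006437197499067162)) [ 0.5058 -0.2045  0.027 ] [ 0.5023 -0.2022  0.027 ]
-70 -35.3 36.5
-60 -35.0 37.4
-50 -31.5 34.4
-40 -27.5 30.6
-30 -23.5 27.9
-20 -20.5 24.0
-10 -16.9 20.3
0 -14.0 17.4
10 -13.7 16.6
20 -13.5 16.7
30 -13.8 16.3
40 -13.4 16.3
50 -12.9 16.1
60 -13.1 16.9
70 -12.2 16.0
80 -10.0 13.7
t 15.6333 tcp [ 0.4858 -0.3041  0.1115] rot [3.1398 0.0008 0.1922] F [-1.0362  0.7849  0.5749] w 0.08250433822917785
tool delta now-axes [-0.0193 -0.0961  0.0515] at-target-axes [-0.0188 -0.0962  0.0515] wz -0.005770636488314607
```

Emit:
move_arm:
  moves:
    - [1, [-0.01, -0.032, 0.01], [0, 0, -0.006]]
    - [1, [-0.009, -0.032, 0.01], [0, 0, 0]]
    - [1, [0, -0.032, 0.01], [0, 0, 0]]
    - [1, [0, 0, 0.01], [0, 0, 0]]
    - [1, [0, 0, 0], [0, 0, 0]]

```text
time: 16.05
tcp_pos: [0.4499, -0.207, 0.0698]
eef_rot: [-3.139, 0.002, 0.206]
contact_force: [-0.3, 0.4, 0.5]
gripper_width: 0.0857
```

```bash
python3 - <<'E'
from h import *
from workcell import grab_frame,status
to(.449,-.2136,.014,.198)
for n,b in(("scene",(120,205,260,345)),):
    cv2.imwrite(f"pics/{n}13.png",grab_frame(n)[:,:,::-1]); crop(f"pics/{n}13.png",n,b,5,f"pics/l13_{n}.png")
E
```

```text
t 16.05 tcp [ 0.4499 -0.207   0.0698] rot [-3.1392  0.0023  0.2059] F [-0.3269  0.3665  0.4677] w 0.08571342669897986
tool delta now-axes [-0.0022  0.0062  0.0558] at-target-axes [-0.0021  0.0063  0.0558] wz 0.0078858821961873
```

View pics/l13_scene.png

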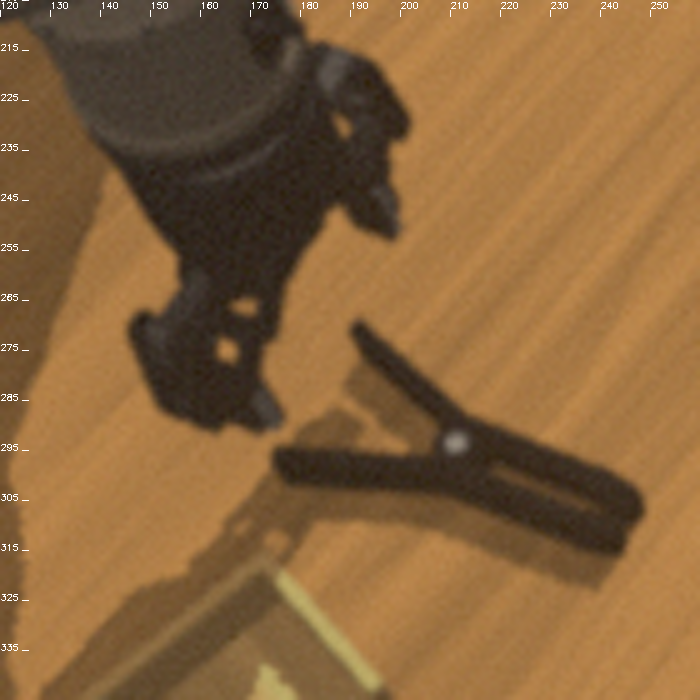

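```bash
python3 -c "
from h import *
a=proj('scene',[.4499,-.207,.07]);b=proj('scene',[.449,-.2136,.014]);print(a,b,b-a)
for d in(.031,-.031): print(proj('scene',[.449-.198*d,-.2136+.98*d,.026]))"
```

```text
[185.1769 271.2092] [189.1641 285.7591] [ 3.9872 14.5499]
[195.313  271.0238]
[180.1204 295.7156]
```

Emit:
move_arm:
  moves:
    - [1, [-0.002, 0.006, 0.01], [0, 0, 0.008]]
    - [1, [0, 0, 0.015], [0, 0, 0]]
    - [1, [0, 0, 0.015], [0, 0, 0]]
    - [1, [0, 0, 0.012], [0, 0, 0]]
    - [1, [0, 0, 0.003], [0, 0, 0]]

```text
time: 16.52
tcp_pos: [0.4498, -0.2164, 0.0141]
eef_rot: [-3.141, 0.001, 0.194]
contact_force: [0.6, 0.1, -0.1]
gripper_width: 0.0855
```

Emit:
move_arm:
  moves:
    - [0.6, [0, 0, 0], [0, 0, 0]]
    - [0.5, [0, 0, 0], [0, 0, 0]]
    - [0.4, [0, 0, 0], [0, 0, 0]]
    - [0.3, [0, 0, 0], [0, 0, 0]]
    - [0.2, [0, 0, 0], [0, 0, 0]]
  newtons: 40

```text
time: 16.93
tcp_pos: [0.4511, -0.2165, 0.0176]
eef_rot: [3.139, -0.002, 0.196]
contact_force: [-1.4, 0.2, 6.6]
gripper_width: 0.0513
```

Emit:
move_arm:
  moves:
    - [0.1, [0, 0, 0], [0, 0, 0]]
    - [0, [0, 0, 0], [0, 0, 0]]
    - [-0.1, [0, 0, 0], [0, 0, 0]]
    - [-0.2, [0, 0, 0], [0, 0, 0]]
    - [-0.3, [0, 0, 0], [0, 0, 0]]

```text
time: 17.35
tcp_pos: [0.4518, -0.2168, 0.0183]
eef_rot: [3.137, -0.004, 0.196]
contact_force: [-0.7, -0.5, 11.2]
gripper_width: 0.0298
```

Emit:
move_arm:
  moves:
    - [-0.4, [0, 0, 0], [0, 0, 0]]
    - [-1, [0, 0, 0], [0, 0, 0]]
    - [-1, [0, 0, 0], [0, 0, 0]]
    - [-1, [0, 0, 0], [0, 0, 0]]
    - [-1, [0, 0, 0], [0, 0, 0]]

```text
time: 17.77
tcp_pos: [0.4516, -0.2161, 0.0186]
eef_rot: [3.139, -0.004, 0.195]
contact_force: [-1.5, 2.2, 16.1]
gripper_width: 0.0237
```

```bash
python3 - <<'E'
from h import *
from workcell import grab_frame,status
to(.449,-.2136,.014,.198)
for n,b in(("scene",(120,205,260,345)),("top",(370,220,470,330))):
    cv2.imwrite(f"pics/{n}14.png",grab_frame(n)[:,:,::-1]); crop(f"pics/{n}14.png",n,b,5,f"pics/l14_{n}.png")
E
```

```text
t 17.7667 tcp [ 0.4516 -0.2161  0.0186] rot [ 3.1387 -0.0037  0.1953] F [-1.5006  2.191  16.1034] w 0.02372684750955163
tool delta now-axes [-0.0021 -0.0029  0.0046] at-target-axes [-0.0021 -0.0029  0.0046] wz -0.0027116671304346363
```

View pics/l14_scene.png

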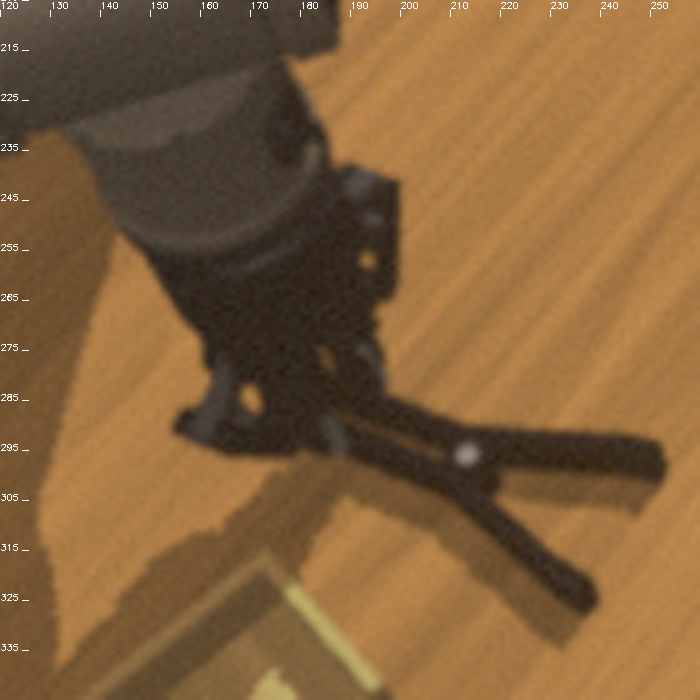

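View pics/l14_top.png

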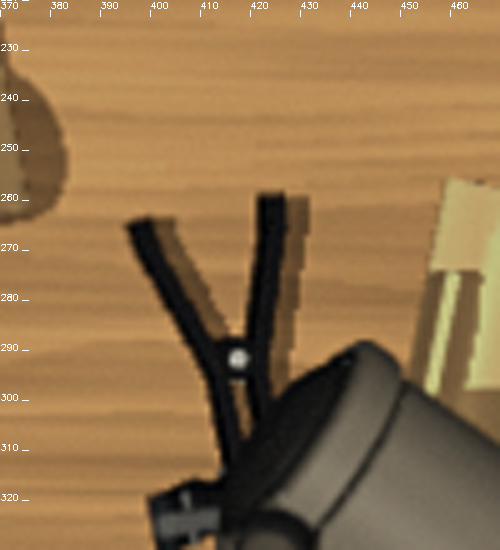

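Emit:
move_arm:
  moves:
    - [-1, [0, 0, -0.005], [0, 0, 0]]
    - [-1, [0, 0, -0.01], [0, 0, 0]]
    - [-1, [0, 0, -0.02], [0, 0, 0]]
    - [-1, [0, 0, -0.01], [0, 0, 0]]
    - [-1, [0, 0, 0], [0, 0, 0]]

```text
time: 18.28
tcp_pos: [0.4516, -0.2165, 0.0636]
eef_rot: [3.138, -0.004, 0.196]
contact_force: [0.5, -0.0, -0.1]
gripper_width: 0.0237
```

Emit:
move_arm:
  moves:
    - [-1, [0, 0, 0], [0, 0, 0]]
    - [-1, [0, 0, 0], [0, 0, 0]]
    - [-1, [0, 0, 0], [0, 0, 0]]
    - [-1, [0, 0, 0], [0, 0, 0]]
    - [-1, [0, 0, 0], [0, 0, 0]]

```text
time: 18.7
tcp_pos: [0.4497, -0.2152, 0.0603]
eef_rot: [-3.141, 0.001, 0.196]
contact_force: [0.3, -0.7, -0.4]
gripper_width: 0.0236
```

```bash
python3 - <<'E'
from h import *
from workcell import grab_frame,status
print(tri((213.5,295.9),(417.5,291.7)),plane('top',(417.5,291.7),.027))
to(.4618,-.0876,.06,.201)
for n,b in(("scene",(120,205,260,345)),("top",(370,220,470,330))):
    cv2.imwrite(f"pics/{n}15.png",grab_frame(n)[:,:,::-1]); crop(f"pics/{n}15.png",n,b,5,f"pics/l15_{n}.png")
E
```

```text
(array([ 0.5096, -0.205 ,  0.0211]), np.float64(0.0019802749782113966)) [ 0.509  -0.2047  0.027 ]
t 18.7 tcp [ 0.4497 -0.2152  0.0603] rot [-3.1408  0.0009  0.1957] F [ 0.2735 -0.7212 -0.3832] w 0.02361043693163748
tool delta now-axes [ 0.0367 -0.1228  0.0003] at-target-axes [ 0.0373 -0.1226  0.0003] wz -0.005290684106388832
```

View pics/l15_scene.png

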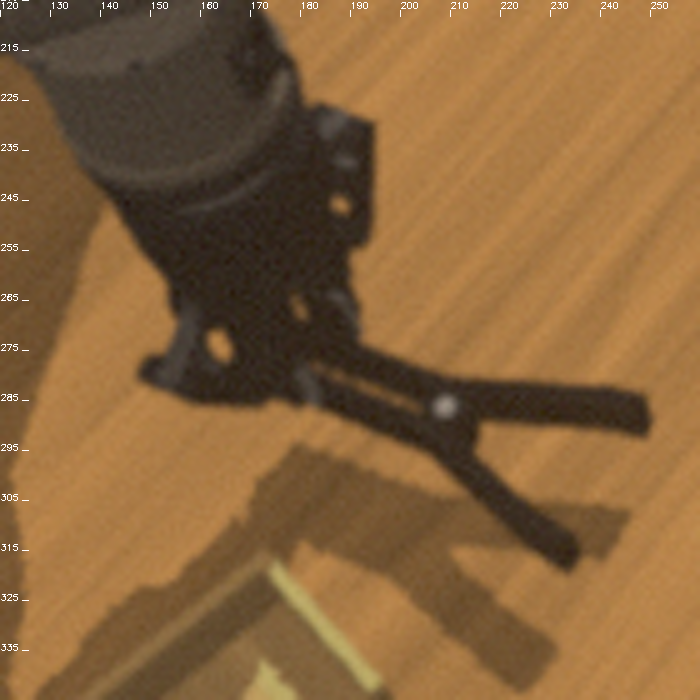

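View pics/l15_top.png

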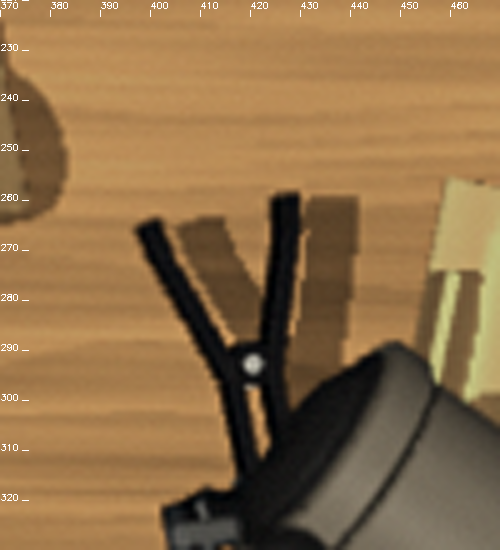

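```bash
python3 - <<'E'
from h import *
X,e=tri((209,286),(420.4,292.6));print(X,e)
# tip end corners: +y jaw end center; -y jaw end center (top surfaces)
for l,s,t in(("+y",(248.5,284.5),(399.5,264.8)),("-y",(234,315),(427,259))):
    print(l,tri(s,t))
E
```

```text
[ 0.5081 -0.2039  0.0637] 0.0015738521785167092
+y (array([ 0.5699, -0.1567,  0.061 ]), np.float64(0.002653605432384277))
-y (array([ 0.584 , -0.2211,  0.0514]), np.float64(0.001687593461336999))
```

Emit:
move_arm:
  moves:
    - [-1, [-0.02, 0, 0], [0, 0, -0.005]]
    - [-1, [-0.02, -0.02, 0], [0, 0, 0]]
    - [-1, [-0.02, -0.035, 0], [0, 0, 0]]
    - [-1, [0, -0.035, 0], [0, 0, 0]]
    - [-1, [0, -0.02, 0], [0, 0, 0]]

```text
time: 19.22
tcp_pos: [0.3664, -0.1169, 0.0605]
eef_rot: [-3.139, 0.003, 0.2]
contact_force: [0.6, 0.0, -1.8]
gripper_width: 0.0235
```

Emit:
move_arm:
  moves:
    - [-1, [0, 0, 0.01], [0, 0, 0]]
    - [-1, [0, 0, 0.01], [0, 0, 0]]
    - [-1, [0, 0, 0.006], [0, 0, 0]]
    - [-1, [0, 0, 0], [0, 0, 0]]
    - [-1, [0, 0, 0], [0, 0, 0]]

```text
time: 19.63
tcp_pos: [0.3692, -0.1196, 0.0347]
eef_rot: [-3.141, 0.001, 0.2]
contact_force: [-0.2, 0.0, -0.2]
gripper_width: 0.0235
```

```bash
python3 - <<'E'
from h import *
from workcell import grab_frame,status
to(.4089,-.0984,.0335,.201)
to(.4579,-.0884,.0335,.201)
for n,b in(("scene",(200,195,340,315)),("top",(310,220,430,330))):
    cv2.imwrite(f"pics/{n}16.png",grab_frame(n)[:,:,::-1]); crop(f"pics/{n}16.png",n,b,5,f"pics/l16_{n}.png")
E
```

```text
t 19.6333 tcp [ 0.3692 -0.1196  0.0347] rot [-3.1411  0.0007  0.2005] F [-0.2279  0.0271 -0.2069] w 0.02352286882706924
tool delta now-axes [ 0.0431 -0.0128  0.0012] at-target-axes [ 0.0431 -0.0128  0.0012] wz -0.0005173991617878904
t 19.6333 tcp [ 0.3692 -0.1196  0.0347] rot [-3.1411  0.0007  0.2005] F [-0.2279  0.0271 -0.2069] w 0.02352286882706924
tool delta now-axes [ 0.0931 -0.0129  0.0012] at-target-axes [ 0.0931 -0.0128  0.0012] wz -0.0005173991617878904
```

View pics/l16_scene.png

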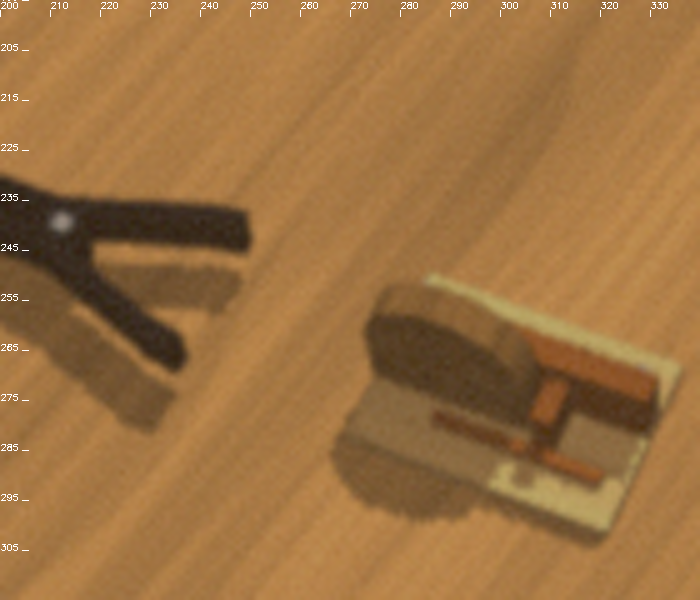

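View pics/l16_top.png

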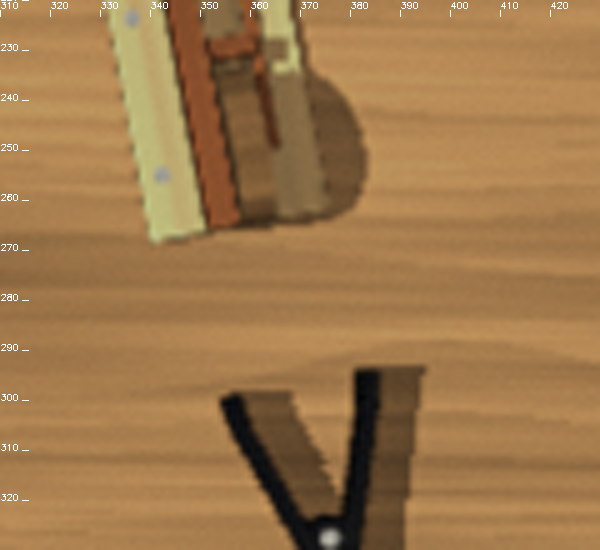

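```bash
python3 - <<'E'
from h import *
c,s=np.cos(.201),np.sin(.201);O=np.array([.6274,-.0525])
J=lambda X:np.array([[c,s],[-s,c]])@(X[:2]-O)*1e3
for t in((376,327.5),(355,299.5),(382.5,293.5),(368.8,296.5)): print(t,J(plane("top",t,.043)))
print("tcp",J(np.array([.3692,-.1196])))
print(tri((212,239.3),(376,327.5)))
X,e=tri((235.5,268),(382.5,293.5));print(X,e);print(tri((249,238),(355,299.5)))
E
```

```text
(376, 327.5) [-207.1649  -14.5982]
(355, 299.5) [-136.5173   20.2796]
(382.5, 293.5) [-134.7395  -43.5239]
(368.8, 296.5) [-135.6339  -11.7007]
tcp [-266.3982  -14.1997]
(array([ 0.4273, -0.1083,  0.0382]), np.float64(0.0010040997147986175))
[ 0.5034 -0.1257  0.0136] 0.0005758852654098861
(array([ 0.49  , -0.0598,  0.0347]), np.float64(0.0017352529898159157))
```

Emit:
move_arm:
  moves:
    - [-1, [0, -0.0065, 0], [0, 0, 0]]
    - [-1, [0, -0.0065, 0], [0, 0, 0]]
    - [-1, [0.015, 0, 0], [0, 0, 0]]
    - [-1, [0.015, 0, 0], [0, 0, 0]]
    - [-1, [0.01, 0, 0], [0, 0, 0]]

```text
time: 20.15
tcp_pos: [0.4069, -0.0982, 0.0352]
eef_rot: [3.141, -0.001, 0.201]
contact_force: [0.4, -0.7, -0.2]
gripper_width: 0.0234
```

```bash
python3 - <<'E'
from h import *
from workcell import grab_frame,status
to(.4579,-.0884,.0335,.201)
for n,b in(("scene",(200,195,340,315)),("top",(310,220,430,330))):
    cv2.imwrite(f"pics/{n}17.png",grab_frame(n)[:,:,::-1]); crop(f"pics/{n}17.png",n,b,5,f"pics/l17_{n}.png")
E
```

```text
t 20.15 tcp [ 0.4069 -0.0982  0.0352] rot [ 3.1409 -0.001   0.2011] F [ 0.379  -0.702  -0.1953] w 0.023411003478129046
tool delta now-axes [0.0519 0.0006 0.0017] at-target-axes [0.0519 0.0006 0.0017] wz 0.0001183903744575443
```

View pics/l17_scene.png

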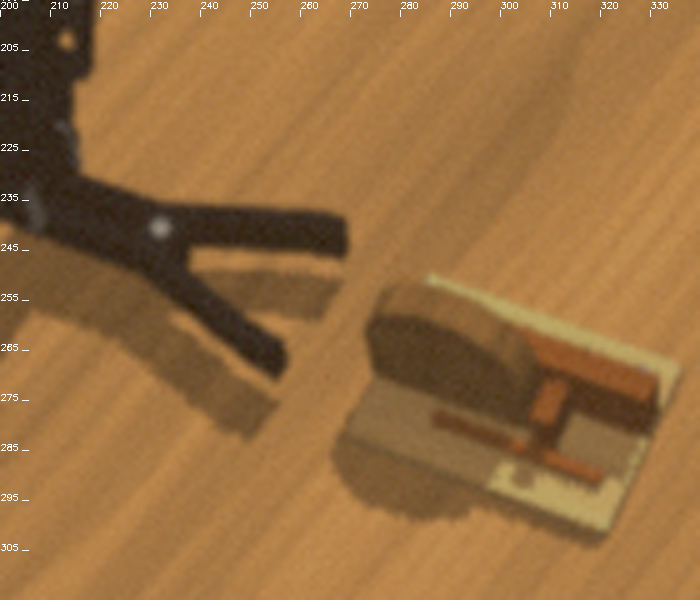

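View pics/l17_top.png

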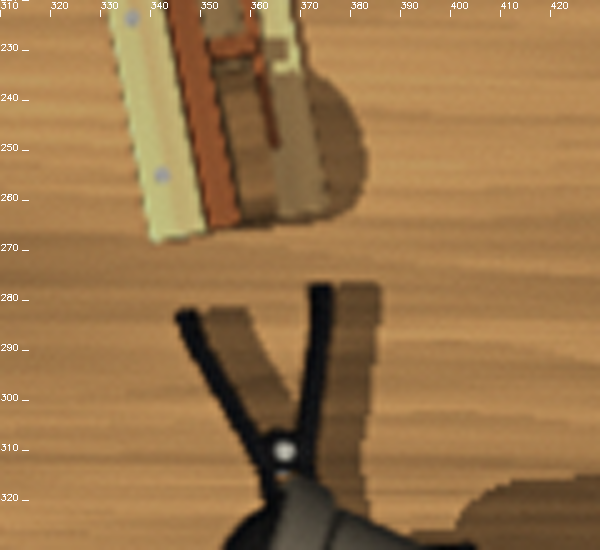

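```bash
python3 - <<'E'
from h import *
crop("pics/top17.png","top",(335,245,395,320),10,"pics/l17z.png")
E
```

```text
(no output)
```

View pics/l17z.png

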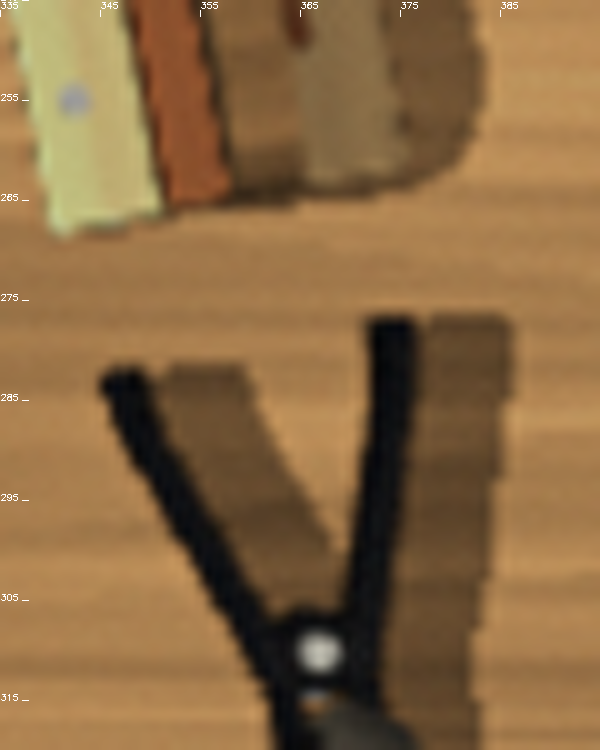

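Emit:
move_arm:
  moves:
    - [-1, [0.01, 0, 0.001], [0, 0, 0]]
    - [-1, [0.012, 0, 0], [0, 0, 0]]
    - [-1, [0.012, 0, 0], [0, 0, 0]]
    - [-1, [0, 0, 0], [0, 0, 0]]
    - [-1, [0, 0, 0], [0, 0, 0]]

```text
time: 20.67
tcp_pos: [0.4389, -0.0918, 0.0336]
eef_rot: [-3.141, 0.001, 0.201]
contact_force: [-0.7, 0.3, -1.4]
gripper_width: 0.0235
```

Emit:
move_arm:
  moves:
    - [-1, [0.006, 0, 0], [0, 0, 0]]
    - [-1, [0.006, 0, 0], [0, 0, 0]]
    - [-1, [0.006, 0, 0], [0, 0, 0]]
    - [-1, [0, 0, 0], [0, 0, 0]]
    - [-1, [0, 0, 0], [0, 0, 0]]

```text
time: 21.08
tcp_pos: [0.4571, -0.0884, 0.0339]
eef_rot: [3.141, -0.0, 0.201]
contact_force: [-0.2, 0.4, -1.1]
gripper_width: 0.0234
```

```bash
python3 - <<'E'
from h import *
from workcell import grab_frame,status
to(.4579,-.0884,.0335,.201)
for n,b in(("scene",(230,215,340,305)),("top",(330,230,390,305))):
    cv2.imwrite(f"pics/{n}18.png",grab_frame(n)[:,:,::-1]); crop(f"pics/{n}18.png",n,b,7,f"pics/l18_{n}.png")
E
```

```text
t 21.0833 tcp [ 0.4571 -0.0884  0.0339] rot [ 3.1414 -0.0001  0.2011] F [-0.1707  0.4383 -1.1388] w 0.023357282275897888
tool delta now-axes [0.0008 0.0002 0.0004] at-target-axes [0.0008 0.0002 0.0004] wz 8.797284330014365e-05
```

View pics/l18_scene.png

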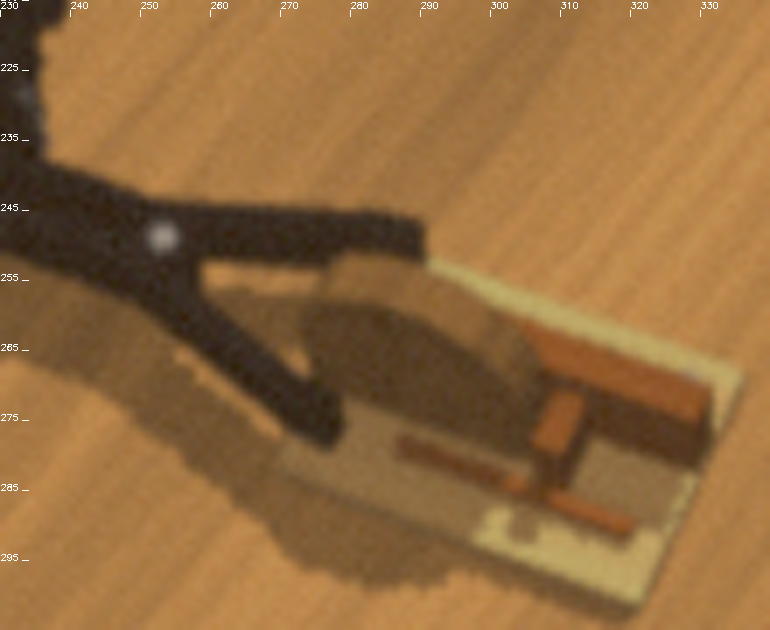

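View pics/l18_top.png

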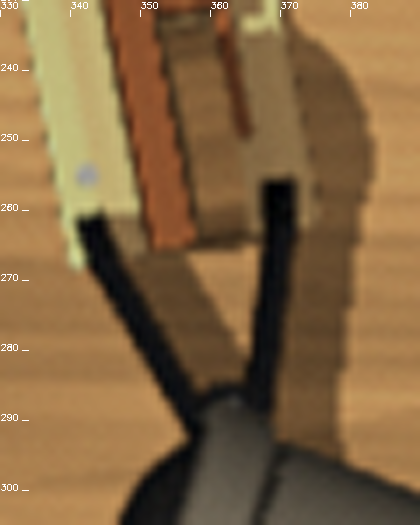

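Emit:
move_arm:
  moves:
    - [-1, [0.003, 0, 0], [0, 0, 0]]
    - [-0.4, [0, 0, 0], [0, 0, 0]]
    - [-0.3, [0, 0, 0.001], [0, 0, 0]]
    - [-0.25, [0, 0, 0.001], [0, 0, 0]]
    - [-0.2, [0, 0, 0.001], [0, 0, 0]]

```text
time: 21.6
tcp_pos: [0.4597, -0.0878, 0.0308]
eef_rot: [3.142, 0.0, 0.201]
contact_force: [-0.2, 0.0, 0.1]
gripper_width: 0.0343
```

```bash
python3 - <<'E'
from h import *
from workcell import grab_frame,status
to(.4579,-.0884,.0335,.201)
for n,b in(("scene",(230,215,340,305)),("top",(330,230,390,305))):
    cv2.imwrite(f"pics/{n}19.png",grab_frame(n)[:,:,::-1]); crop(f"pics/{n}19.png",n,b,7,f"pics/l19_{n}.png")
E
```

```text
t 21.6 tcp [ 0.4597 -0.0878  0.0308] rot [3.1416 0.0001 0.2008] F [-0.2449  0.025   0.1145] w 0.0343358324699305
tool delta now-axes [-0.0019  0.0003 -0.0027] at-target-axes [-0.0019  0.0003 -0.0027] wz -0.00015036037772392374
```

View pics/l19_scene.png

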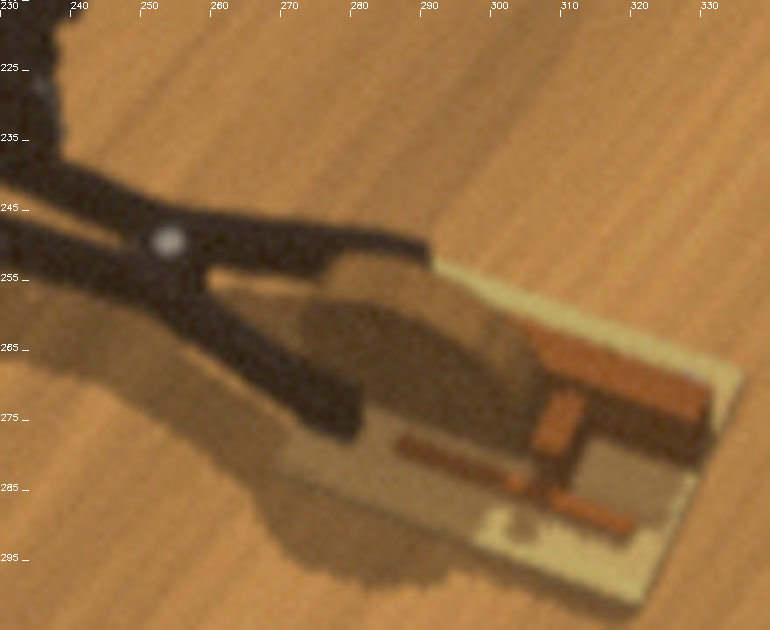

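View pics/l19_top.png

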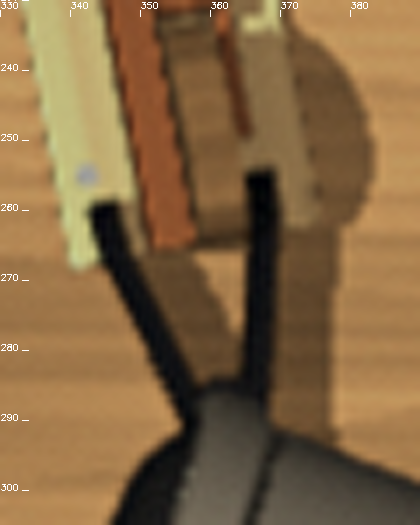

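Emit:
move_arm:
  moves:
    - [-0.2, [0, 0.002, 0], [0, 0, 0]]
    - [-0.15, [0, 0, 0], [0, 0, 0]]
    - [-0.1, [0, 0, 0.0005], [0, 0, 0]]
    - [-0.06, [0, 0, 0.0005], [0, 0, 0]]
    - [-0.03, [0, 0, 0], [0, 0, 0]]

```text
time: 22.12
tcp_pos: [0.4601, -0.0898, 0.0298]
eef_rot: [3.142, 0.0, 0.201]
contact_force: [0.6, 0.3, -0.2]
gripper_width: 0.0416
```

```bash
python3 - <<'E'
from h import *
from workcell import grab_frame,status
to(.4579,-.0884,.0335,.201)
for n,b in(("scene",(230,215,340,305)),("top",(330,230,390,305))):
    cv2.imwrite(f"pics/{n}20.png",grab_frame(n)[:,:,::-1]); crop(f"pics/{n}20.png",n,b,7,f"pics/l20_{n}.png")
E
```

```text
t 22.1167 tcp [ 0.4601 -0.0898  0.0298] rot [3.1416 0.0001 0.2007] F [ 0.5952  0.2675 -0.247 ] w 0.04155132131079916
tool delta now-axes [-0.0019 -0.0018 -0.0037] at-target-axes [-0.0019 -0.0018 -0.0037] wz -0.00027012522199715283
```

View pics/l20_scene.png

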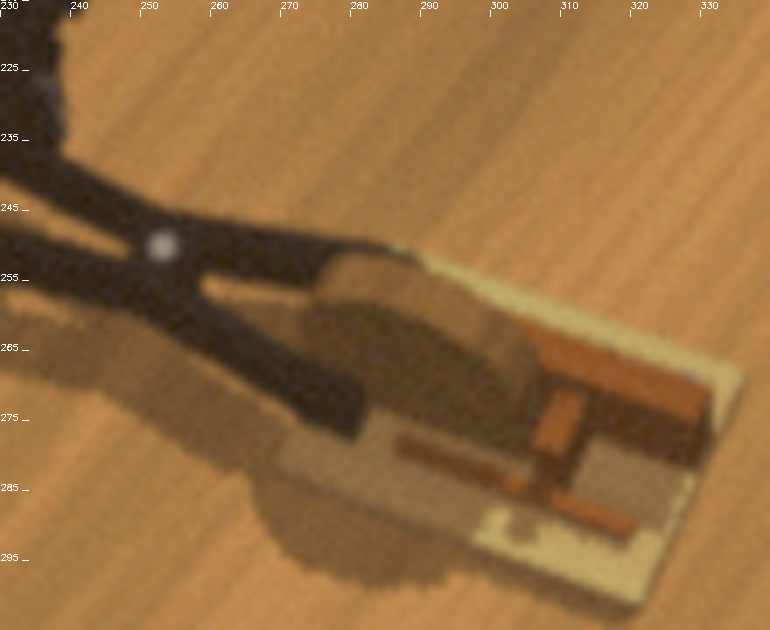

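View pics/l20_top.png

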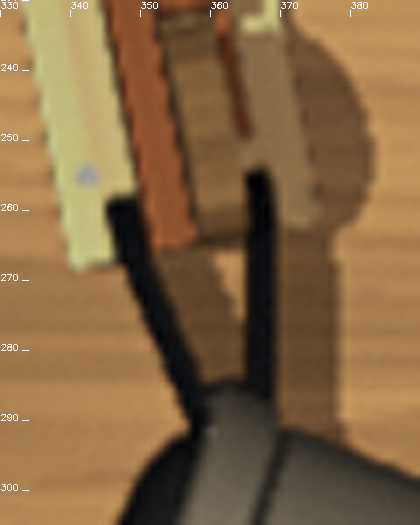

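Emit:
move_arm:
  moves:
    - [0.0, [0, 0, 0], [0, 0, 0]]
    - [0.03, [0, 0, 0], [0, 0, 0]]
    - [0.06, [0, 0, 0.0005], [0, 0, 0]]
    - [0.1, [0, 0, 0], [0, 0, 0]]
    - [0.15, [0, 0, 0], [0, 0, 0]]

```text
time: 22.63
tcp_pos: [0.4602, -0.0898, 0.0294]
eef_rot: [3.141, -0.0, 0.201]
contact_force: [0.4, -0.7, -0.3]
gripper_width: 0.0493
```

```bash
python3 - <<'E'
from h import *
from workcell import grab_frame,status
to(.4579,-.0884,.0335,.201)
for n,b in(("scene",(210,205,340,305)),("top",(330,230,390,305))):
    cv2.imwrite(f"pics/{n}21.png",grab_frame(n)[:,:,::-1]); crop(f"pics/{n}21.png",n,b,6,f"pics/l21_{n}.png")
E
```

```text
t 22.6333 tcp [ 0.4602 -0.0898  0.0294] rot [ 3.1414 -0.0001  0.2008] F [ 0.3745 -0.6952 -0.2644] w 0.04931916200694054
tool delta now-axes [-0.002  -0.0018 -0.0041] at-target-axes [-0.002  -0.0018 -0.0041] wz -0.00020671176011938242
```

View pics/l21_scene.png

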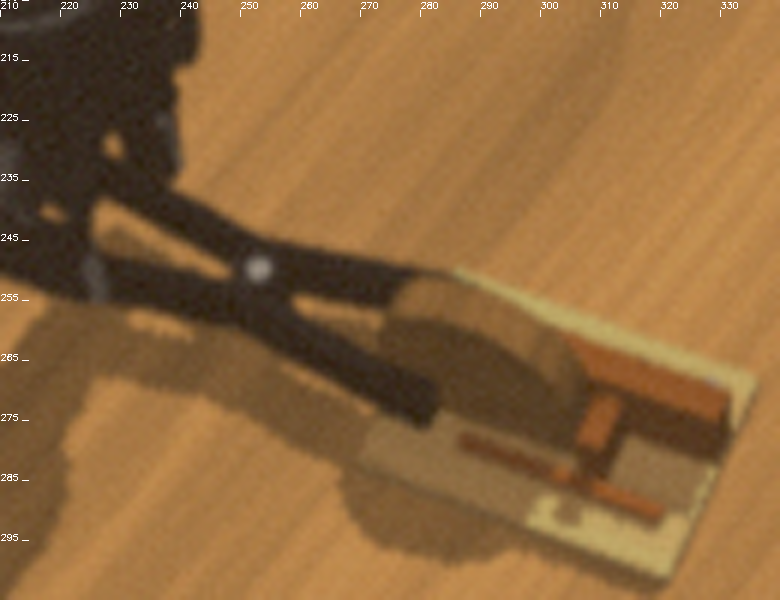

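View pics/l21_top.png

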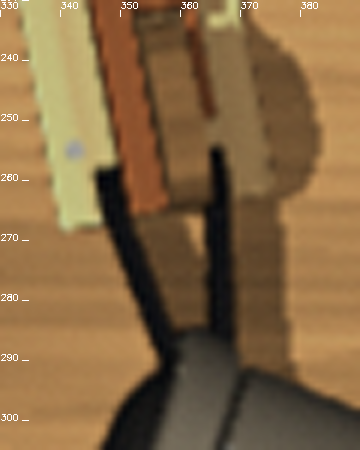

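Emit:
move_arm:
  moves:
    - [0.25, [0, 0, 0], [0, 0, 0]]
    - [0.4, [0, 0, 0], [0, 0, 0]]
    - [0.6, [0, 0, 0], [0, 0, 0]]
    - [0.8, [0, 0, 0], [0, 0, 0]]
    - [0.8, [0, 0, 0], [0, 0, 0]]

```text
time: 23.15
tcp_pos: [0.4602, -0.0898, 0.0294]
eef_rot: [3.141, -0.0, 0.201]
contact_force: [-0.4, 0.4, 0.6]
gripper_width: 0.0768
```

Emit:
move_arm:
  moves:
    - [0.8, [0, 0, -0.01], [0, 0, 0]]
    - [0.8, [0, 0, -0.02], [0, 0, 0]]
    - [0.8, [0, 0, -0.03], [0, 0, 0]]
    - [0.8, [0, 0, -0.04], [0, 0, 0]]
    - [0.8, [0, 0, -0.04], [0, 0, 0]]

```text
time: 23.57
tcp_pos: [0.4594, -0.0895, 0.1704]
eef_rot: [-3.141, 0.002, 0.201]
contact_force: [0.9, 0.5, 0.3]
gripper_width: 0.0767
```

Emit:
move_arm:
  moves:
    - [0.8, [-0.01, 0.03, 0], [0, 0, 0]]
    - [0.8, [-0.01, 0.04, 0], [0, 0, 0]]
    - [0.8, [0, 0.04, 0], [0, 0, 0]]
    - [0.8, [0, 0.04, 0], [0, 0, 0]]
    - [0.8, [0, 0.04, 0], [0, 0, 0]]

```text
time: 23.98
tcp_pos: [0.4784, -0.2817, 0.1697]
eef_rot: [3.141, -0.0, 0.201]
contact_force: [2.0, -0.0, -0.2]
gripper_width: 0.077
```

```bash
python3 - <<'E'
from h import *
from workcell import grab_frame,status
to(.4579,-.0884,.0335,.201)
for n,b in(("scene",(200,205,340,305)),("top",(320,220,400,340))):
    cv2.imwrite(f"pics/{n}22.png",grab_frame(n)[:,:,::-1]); crop(f"pics/{n}22.png",n,b,5,f"pics/l22_{n}.png")
E
```

```text
t 23.9833 tcp [ 0.4784 -0.2817  0.1697] rot [ 3.1411 -0.0004  0.2008] F [ 1.9587 -0.008  -0.1917] w 0.0770444557369076
tool delta now-axes [ 0.0185 -0.1935  0.1362] at-target-axes [ 0.0185 -0.1935  0.1362] wz -0.00019270946371746644
```

View pics/l22_scene.png

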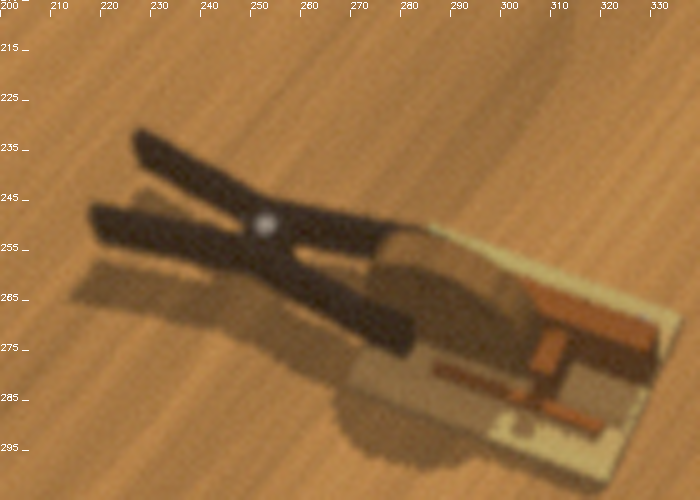

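View pics/l22_top.png

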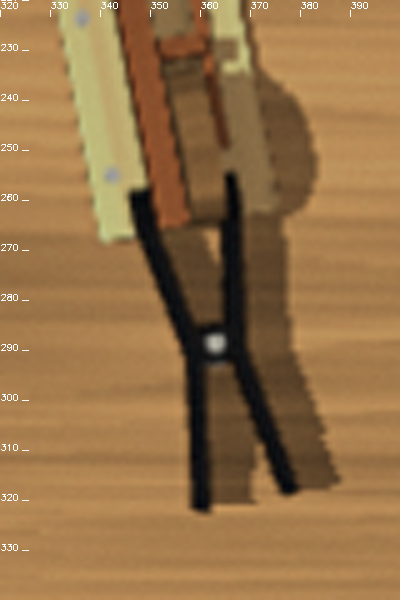

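```bash
python3 - <<'E'
from h import *
c,s=np.cos(.201),np.sin(.201);O=np.array([.628,-.0525])
def P(l,a,b):
    X,e=tri(a,b);print(l,X,e.round(4),"jig",np.array([[c,s],[-s,c]])@(X[:2]-O)*1e3)
P("pin",(253,249.7),(362.8,288.4))
P("h+",(227.5,232.5),(360,321));P("h-",(219,248),(378,317))
P("jaw-",(282,271),(366.3,255))
P("lift base near -y / top",(275,270.5),(364.5,264.5))
E
```

```text
pin [ 0.5153 -0.0775  0.0339] 0.0012 jig [-115.4631   -2.0283]
h+ [ 0.4405 -0.0728  0.0307] 0.0002 jig [-187.7892   17.5076]
h- [ 0.4503 -0.1136  0.0306] 0.0003 jig [-186.2845  -24.4459]
jaw- [ 0.5937 -0.0836  0.0284] 0.0058 jig [-39.8211 -23.6586]
lift base near -y / top [ 0.5722 -0.082   0.0055] 0.0047 jig [-60.5711 -17.7451]
```

Emit:
move_arm:
  moves:
    - [0.8, [0, 0, 0], [0, 0, 0]]
    - [0.8, [0, 0, 0], [0, 0, 0]]
    - [0.8, [0, 0, 0], [0, 0, 0]]
    - [0.8, [0, 0, 0], [0, 0, 0]]
    - [0.8, [0, 0, 0], [0, 0, 0]]

```text
time: 24.5
tcp_pos: [0.4786, -0.2789, 0.1697]
eef_rot: [3.141, -0.0, 0.202]
contact_force: [0.3, 0.0, 0.1]
gripper_width: 0.0772
```

```bash
python3 - <<'E'
from h import *
from workcell import grab_frame
im=grab_frame("scene")[:,:,::-1].copy();cv2.imwrite("pics/scene23.png",im)
o=cv2.imread("pics/scene22.png");d=cv2.absdiff(im,o).max(2)[200:310,200:345];print(d.mean(),(d>40).sum())
a=cv2.imread("pics/scene0.png")
for l,(x0,y0,x1,y1) in dict(sq=(405,170,460,215),can=(265,350,325,415),ham=(340,250,435,355)).items(): print(l,(cv2.absdiff(im,a).max(2)[y0:y1,x0:x1]>50).sum())
E
```

```text
3.8750470219435735 0
sq 0
can 0
ham 0
```

View pics/scene23.png

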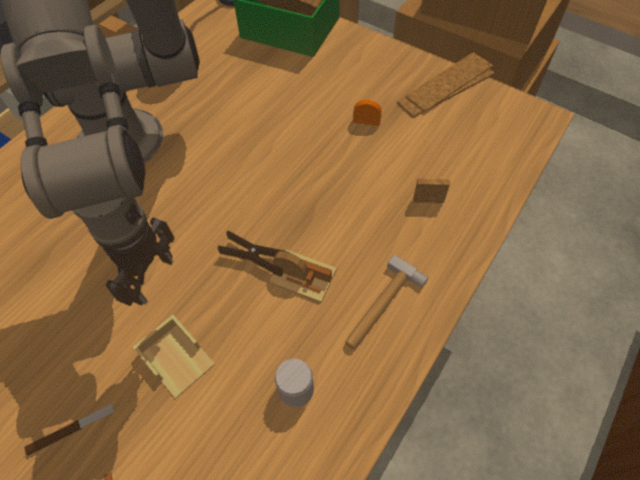

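The last picture shows the clamp on the jig's open end at about (270,258), the tray empty and the gripper clear of everything. The bystanders are where they were, so I'm handing the job in.

```bash
python3 -c "
from workcell import sign_off
print(sign_off())"
```

```text
the job is handed in; nothing more can be done
None
```

The job is done and handed in at about 24.5 s; no verdict was reported, so what follows is from my own checks.

**What I did**
- **Lift:** I gripped the cork lift by its round top and stood it in the channel against the fence. The first descent landed on the lip, so I raised it, moved it 4 mm towards the fence and lowered it again.
- **Clamp:** I lifted it out of the tray by the nose and set it on the bench. I then squeezed the handles until the jaws were fully open, slid it over the open end and released it slowly.

**Last checks**
- **Lift:** it looks flat against the fence, with its end level with the open end.
- **Clamp position:** the pin measured about 115 mm from the jig's origin, 55 mm outside the open end. Pin and handle ends measured within about 3 mm of each other in height, so the clamp is close to level.
- **At rest:** two pictures about half a second apart showed no movement at the jig. The gripper was well clear and read almost no force.
- **Bystanders:** the square lift, glue can and hammer look the same as at the start.

**Checks that disagreed or were not made**
- The two cameras differed by up to about 5 mm in x. Triangulated heights of known surfaces mostly came out up to about 9 mm low, so I relied on distances within one picture and on contact forces.
- I could not measure the grip force or jaw angle directly. They are inferred from the jaws stopping on lift and fence at the expected width.

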